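# Load the analyser's sample tray

### The arm

A 6-joint arm with a two-finger parallel gripper is mounted at the origin on the work surface. World frame = base frame: x ahead of the robot, y to its left, z up, the work surface at z = 0. Lengths are in m, angles in degrees, forces in N, time in s.
With the tool pointing down it reaches from about 0.4 to 0.825 m from the base axis. Payload 7 kg.
Tool frame: the origin (TCP) lies on the centre line of the jaws, within the pads' length; the fingertips stand 14 mm ahead of it and the grasp point (between the pads) lies 5 mm behind it; z points along the fingers, y is the line along which they close (so a half turn about z gives the same grasp; the last joint's range is limited). The gripper opens to 88 mm and grips with 3 to 60 N. Pads are 19 mm wide; open, the fingers measure 130 mm over their backs; the gripper's body (78 mm by 193 mm) begins 47 mm behind the grasp point.
Start: joints at [16.507, 20.546, 0.682, 0, -70.136, -16.507], TCP at [0.675, -0, 0.241] pointing down, gripper open.
Joint ranges: [-176.03, 176.03], [-82.01, 121.73], [-58.28, 71.71], [-173.87, 95.51], [-174.79, -0.11], [-173.66, 173.66]. Speed limits (degrees/s): [136.94, 136.94, 172.46, 180, 180, 180].

### API

Orientations are given as [roll, pitch, yaw] about the fixed x, y, z axes, in that order (R = Rz(yaw) Ry(pitch) Rx(roll)).
In Python, from plant import r gives the robot as it stands.
- The arm moves only by the tool send_rows, never from a script. Its argument "steps" is a list of rows, each an object with "dp": the shift along the tool's x, y, z in mm, a list of three; "roll": the turn about the tool's z in rad; "jaw": the opening in per cent of the stroke, from 0 (shut) to 100 (fully open). In form: [{"dp": [tx, ty, tz], "roll": roll, "jaw": jaw}, ...]. A call has 1 to 5 rows; each row is the pose to reach, as a shift and turn from the pose commanded when the call began, along the tool's axes at that moment; what a row does not reach only later rows make up. A row lasts 1/8 s, in which the tool goes at most 62.5 mm and 10.7 degrees, less where a joint would pass 70% of its speed; a pose out of reach is approached as far as the arm can. A call with a gripper value outside its range is refused whole. The fingers move at their own pace and stop on an object; "newtons" is the grip in N (left out, the last holds). Time passes only in rows, so rows that repeat a pose let the fingers close. It gives the time, the measured TCP pose, the force, the opening and the grip force at its end, in the units of the state.
- r.get_state(): the state, without advancing time (a new reading comes with each control period).
- r.capture(name): name is "scene" or "side" or "wrist"; returns a dict with "image" (480x640x3 uint8, blue, green, red), "K" (3x3 intrinsics, pixels), "rvec" (rotation vector, rad) and "tvec" (3), from world to camera coordinates, as OpenCV has them. Camera axes: x right, y down, z forward; pixel columns grow to the right and rows downward; lengths in m; the calibration is good to about 2 mm. A picture is of the moment at which its call begins. There is no depth.
- r.close_job(): hands the job in; it is judged then, once.
The state is a dict: "time_s": time; "joints": joint angles; "qd": joint speeds; "joint_torque": joint torques, N m; "tcp_pos": TCP position; "eef_rot": TCP orientation; "contact_force": force on the tool from outside, world axes, zero at the start; "moment": the same for the moment, N m; "gripper_width": finger opening in m; "gripper_force": force on a finger pad.
Only numpy, scipy, OpenCV 4.12 (cv2) and the standard library are available. Lean on these libraries where they do the work, as an engineer would, in place of code of your own. Each camera call takes 0.05 s, during which the arm holds its last target. There are 200 camera calls.

### The job

Get the sample run into the analyser: stand the two square amber bottles in the open grey tray as a pair, moving both together in one grasp and leaving them side by side, and put every round white sample bottle in the tray too, all while the tray stays on the bench. Then carry the tray level by its bar handle, with nothing falling out, and set it down flat inside the rails of the berth that is free on the white deck; after letting go of it, throw the latch lever of that berth fully over to the left, leaving the other lever as it is. Leave the blue box, the flasks and the screwdriver alone.

Things in the scene. Friction and masses are not known exactly. Their poses are not given: they have to be found in the camera images.
- tray: Grey open tray, 220 mm along its x, 150 mm along its y, walls 30 mm tall and 4 mm thick, floor 4 mm thick, 0.32 kg. Over its middle along x runs an aluminium bar handle 120 mm long, 12 mm thick (across y), from 76 to 98 mm above the underside, on two 10 mm square uprights at x = +-55 mm from the floor up; so the room inside is 66 mm wide on each side of the handle. Origin: centre of the underside, z up.
- bottle1: White round sample bottle with a narrower white cap, standing; body 42 mm diameter and 50 mm tall, cap 34 mm diameter, 60 mm tall overall, about 50 g, most of it in the lower half. Origin: centre of its underside, z along its axis. Three to five of the five bottles are present (None from the start: absent); it may be anywhere among the others.
- bottle2: White round sample bottle with a narrower white cap, standing; body 42 mm diameter and 50 mm tall, cap 34 mm diameter, 60 mm tall overall, about 50 g, most of it in the lower half. Origin: centre of its underside, z along its axis. Three to five of the five bottles are present (None from the start: absent); it may be anywhere among the others.
- bottle3: White round sample bottle with a narrower white cap, standing; body 42 mm diameter and 50 mm tall, cap 34 mm diameter, 60 mm tall overall, about 50 g, most of it in the lower half. Origin: centre of its underside, z along its axis. Three to five of the five bottles are present (None from the start: absent); it may be anywhere among the others.
- bottle4: White round sample bottle with a narrower white cap, standing; body 42 mm diameter and 50 mm tall, cap 34 mm diameter, 60 mm tall overall, about 50 g, most of it in the lower half. Origin: centre of its underside, z along its axis. Three to five of the five bottles are present (None from the start: absent); it may be anywhere among the others.
- bottle5: White round sample bottle with a narrower white cap, standing; body 42 mm diameter and 50 mm tall, cap 34 mm diameter, 60 mm tall overall, about 50 g, most of it in the lower half. Origin: centre of its underside, z along its axis. Three to five of the five bottles are present (None from the start: absent); it may be anywhere among the others.
- square1: One of two alike square bottles of amber glass, 24 x 24 mm and 50 mm tall, black cap 18 mm diameter on top, 60 mm tall overall, 60 g; x, y square to the sides. The two stand side by side in the stand along its y axis, 1 mm apart, so 49 mm across both. Origin: centre of its underside.
- square2: One of two alike square bottles of amber glass, 24 x 24 mm and 50 mm tall, black cap 18 mm diameter on top, 60 mm tall overall, 60 g; x, y square to the sides. The two stand side by side in the stand along its y axis, 1 mm apart, so 49 mm across both. Origin: centre of its underside.
- stand: Fixed low black stand 46 mm along x, 76 mm along y; its floor is 6 mm above the bench, its rim 6 mm wide and 14 mm above the bench; inside 34 x 64 mm. Origin: centre of its underside.
- deck: Fixed white loading deck of the analyser, top 20 mm above the bench, 360 mm along its y, from 175 mm before (-x, robot side) to 125 mm behind its origin. Origin: on the bench, between the two berths; x points away from the robot, y along the row of berths, to the left. Steel rails 4 mm thick and 8 mm high border each berth.
- latch_left (a joint): Latch lever before the left berth, radians: 0 as found (leaning to the deck's -y, that is to the right seen from the robot), 1.0 fully thrown over (leaning to the deck's +y, left). It stays where it is left; about 2 N at the ball moves it. Its pivot is 42 mm above the bench, 148 mm from the berth's centre towards the robot (deck -x); the rod is 10 mm thick and 80 mm long, to the centre of the black ball of 26 mm diameter.
- latch_right (a joint): Latch lever before the right berth, radians: 0 as found (leaning to the deck's -y, that is to the right seen from the robot), 1.0 fully thrown over (leaning to the deck's +y, left). It stays where it is left; about 2 N at the ball moves it. Its pivot is 42 mm above the bench, 148 mm from the berth's centre towards the robot (deck -x); the rod is 10 mm thick and 80 mm long, to the centre of the black ball of 26 mm diameter.
- latch_left_tip (a point): Centre of the ball of the left latch lever.
- latch_right_tip (a point): Centre of the ball of the right latch lever.
- box_left: Blue closed box 174 x 129 mm, 44 mm tall, 0.9 kg, lying in the left berth, which is then occupied. Exactly one of the two blue boxes is present; None from the start means absent. To be left alone.
- box_right: Blue closed box 174 x 129 mm, 44 mm tall, 0.9 kg, lying in the right berth, which is then occupied. Exactly one of the two blue boxes is present; None from the start means absent. To be left alone.
- flask1: Bystander: glass flask with a long neck, 62 mm diameter, 145 mm tall. Origin: centre of its underside.
- flask2: Bystander: like flask1.
- screwdriver: Bystander: red-handled screwdriver, 190 mm long, lying on the bench near the robot.
- berth_left (a point): Centre of the left berth (deck y = +85 mm) on the deck's top, axes as the deck's. The berth takes the tray with its x along the deck's x, either way round: clear space between the rails 236 mm along x, 166 mm along y.
- berth_right (a point): Centre of the right berth (deck y = -85 mm) on the deck's top, axes as the deck's. The berth takes the tray with its x along the deck's x, either way round: clear space between the rails 236 mm along x, 166 mm along y.

How it is judged (in metres and radians):
On the way, in this order (a step that is already met when the one before it is completed fails the run):
1. both square bottles are lifted together while the tray stands on the bench (height (world z) of tray below 0.008 m and distance between square1 and square2 below 0.04 m and height (world z) of each of square1, square2 above 0.045 m), for 0.2 s.
2. the pair, side by side, and every round bottle are in the tray, which still stands on the bench (height (world z) of tray below 0.008 m and distance between square1 and square2 below 0.04 m and x of bottle1 in the frame of tray between -0.109 and 0.109 m and y of bottle1 in the frame of tray between -0.074 and 0.074 m and z of bottle1 in the frame of tray between -0.003 and 0.045 m and x of bottle2 in the frame of tray between -0.109 and 0.109 m and y of bottle2 in the frame of tray between -0.074 and 0.074 m and z of bottle2 in the frame of tray between -0.003 and 0.045 m and x of bottle3 in the frame of tray between -0.109 and 0.109 m and y of bottle3 in the frame of tray between -0.074 and 0.074 m and z of bottle3 in the frame of tray between -0.003 and 0.045 m and x of bottle4 in the frame of tray between -0.109 and 0.109 m and y of bottle4 in the frame of tray between -0.074 and 0.074 m and z of bottle4 in the frame of tray between -0.003 and 0.045 m and x of bottle5 in the frame of tray between -0.109 and 0.109 m and y of bottle5 in the frame of tray between -0.074 and 0.074 m and z of bottle5 in the frame of tray between -0.003 and 0.045 m and x of square1 in the frame of tray between -0.109 and 0.109 m and y of square1 in the frame of tray between -0.074 and 0.074 m and z of square1 in the frame of tray between -0.003 and 0.045 m and x of square2 in the frame of tray between -0.109 and 0.109 m and y of square2 in the frame of tray between -0.074 and 0.074 m and z of square2 in the frame of tray between -0.003 and 0.045 m), for 0.2 s.
3. the tray is lifted off the bench, level, with everything in it (height (world z) of tray above 0.045 m and angle between tray's own z axis and vertical below 0.25 rad and x of bottle1 in the frame of tray between -0.109 and 0.109 m and y of bottle1 in the frame of tray between -0.074 and 0.074 m and z of bottle1 in the frame of tray between -0.003 and 0.045 m and x of bottle2 in the frame of tray between -0.109 and 0.109 m and y of bottle2 in the frame of tray between -0.074 and 0.074 m and z of bottle2 in the frame of tray between -0.003 and 0.045 m and x of bottle3 in the frame of tray between -0.109 and 0.109 m and y of bottle3 in the frame of tray between -0.074 and 0.074 m and z of bottle3 in the frame of tray between -0.003 and 0.045 m and x of bottle4 in the frame of tray between -0.109 and 0.109 m and y of bottle4 in the frame of tray between -0.074 and 0.074 m and z of bottle4 in the frame of tray between -0.003 and 0.045 m and x of bottle5 in the frame of tray between -0.109 and 0.109 m and y of bottle5 in the frame of tray between -0.074 and 0.074 m and z of bottle5 in the frame of tray between -0.003 and 0.045 m and x of square1 in the frame of tray between -0.109 and 0.109 m and y of square1 in the frame of tray between -0.074 and 0.074 m and z of square1 in the frame of tray between -0.003 and 0.045 m and x of square2 in the frame of tray between -0.109 and 0.109 m and y of square2 in the frame of tray between -0.074 and 0.074 m and z of square2 in the frame of tray between -0.003 and 0.045 m), for 0.2 s.
4. the tray rests in the free berth, let go, with everything in it and its latch not yet thrown (((horizontal distance between tray and berth_left below 0.016 m and z of tray in the frame of berth_left between -0.003 and 0.004 m and angle between the x axis of tray and the x axis of berth_left, either way round below 0.12 rad and value of joint latch_left below 0.3 rad) or (horizontal distance between tray and berth_right below 0.016 m and z of tray in the frame of berth_right between -0.003 and 0.004 m and angle between the x axis of tray and the x axis of berth_right, either way round below 0.12 rad and value of joint latch_right below 0.3 rad)) and contact force between the fingers and tray below 0.1 N and x of bottle1 in the frame of tray between -0.109 and 0.109 m and y of bottle1 in the frame of tray between -0.074 and 0.074 m and z of bottle1 in the frame of tray between -0.003 and 0.045 m and x of bottle2 in the frame of tray between -0.109 and 0.109 m and y of bottle2 in the frame of tray between -0.074 and 0.074 m and z of bottle2 in the frame of tray between -0.003 and 0.045 m and x of bottle3 in the frame of tray between -0.109 and 0.109 m and y of bottle3 in the frame of tray between -0.074 and 0.074 m and z of bottle3 in the frame of tray between -0.003 and 0.045 m and x of bottle4 in the frame of tray between -0.109 and 0.109 m and y of bottle4 in the frame of tray between -0.074 and 0.074 m and z of bottle4 in the frame of tray between -0.003 and 0.045 m and x of bottle5 in the frame of tray between -0.109 and 0.109 m and y of bottle5 in the frame of tray between -0.074 and 0.074 m and z of bottle5 in the frame of tray between -0.003 and 0.045 m and x of square1 in the frame of tray between -0.109 and 0.109 m and y of square1 in the frame of tray between -0.074 and 0.074 m and z of square1 in the frame of tray between -0.003 and 0.045 m and x of square2 in the frame of tray between -0.109 and 0.109 m and y of square2 in the frame of tray between -0.074 and 0.074 m and z of square2 in the frame of tray between -0.003 and 0.045 m), for 0.2 s.
5. the latch of that berth is thrown (((horizontal distance between tray and berth_left below 0.016 m and z of tray in the frame of berth_left between -0.003 and 0.004 m and angle between the x axis of tray and the x axis of berth_left, either way round below 0.12 rad and value of joint latch_left above 0.85 rad) or (horizontal distance between tray and berth_right below 0.016 m and z of tray in the frame of berth_right between -0.003 and 0.004 m and angle between the x axis of tray and the x axis of berth_right, either way round below 0.12 rad and value of joint latch_right above 0.85 rad))), for 0.1 s.
At the end, for the whole second after the job is handed in: Tray flat, at rest and let go in the free berth (centre within 16 mm, turned under 0.12 rad), holding all round bottles present and both square bottles, these upright, centres within 40 mm; that berth's latch above 0.85 rad, the other below 0.3 rad (((horizontal distance between tray and berth_left below 0.016 m and z of tray in the frame of berth_left between -0.003 and 0.004 m and angle between the x axis of tray and the x axis of berth_left, either way round below 0.12 rad and value of joint latch_left above 0.85 rad) or (horizontal distance between tray and berth_right below 0.016 m and z of tray in the frame of berth_right between -0.003 and 0.004 m and angle between the x axis of tray and the x axis of berth_right, either way round below 0.12 rad and value of joint latch_right above 0.85 rad)) and ((value of joint latch_left below 0.3 rad and horizontal distance between tray and berth_right below 0.016 m) or (value of joint latch_right below 0.3 rad and horizontal distance between tray and berth_left below 0.016 m)) and x of bottle1 in the frame of tray between -0.109 and 0.109 m and y of bottle1 in the frame of tray between -0.074 and 0.074 m and z of bottle1 in the frame of tray between -0.003 and 0.045 m and x of bottle2 in the frame of tray between -0.109 and 0.109 m and y of bottle2 in the frame of tray between -0.074 and 0.074 m and z of bottle2 in the frame of tray between -0.003 and 0.045 m and x of bottle3 in the frame of tray between -0.109 and 0.109 m and y of bottle3 in the frame of tray between -0.074 and 0.074 m and z of bottle3 in the frame of tray between -0.003 and 0.045 m and x of bottle4 in the frame of tray between -0.109 and 0.109 m and y of bottle4 in the frame of tray between -0.074 and 0.074 m and z of bottle4 in the frame of tray between -0.003 and 0.045 m and x of bottle5 in the frame of tray between -0.109 and 0.109 m and y of bottle5 in the frame of tray between -0.074 and 0.074 m and z of bottle5 in the frame of tray between -0.003 and 0.045 m and x of square1 in the frame of tray between -0.109 and 0.109 m and y of square1 in the frame of tray between -0.074 and 0.074 m and z of square1 in the frame of tray between -0.003 and 0.045 m and x of square2 in the frame of tray between -0.109 and 0.109 m and y of square2 in the frame of tray between -0.074 and 0.074 m and z of square2 in the frame of tray between -0.003 and 0.045 m and distance between square1 and square2 below 0.04 m and angle between each of square1, square2's own z axis and vertical below 0.3 rad and angle between tray's own z axis and vertical below 0.06 rad and linear speed of tray below 0.02 m/s and contact force between the fingers and tray below 0.1 N); the robot touches nothing.
It fails at once if the tray is tipped by more than 0.4 rad (angle between tray's own z axis and vertical above 0.4 rad).
It fails at once if a blue box, a flask or the screwdriver is moved by more than 25 mm (distance of any of box_left, box_right, flask1, flask2, screwdriver from where it was at the start of the episode above 0.025 m).
Of bottle1, bottle2, bottle3, bottle4, bottle5 only 3 to 5 are there at a start; the rules pass over those that are not, and their reading is None.
Of box_left, box_right only 1 to 1 are there at a start; the rules pass over those that are not, and their reading is None.
At some moment in a run one of bottle1, bottle2, bottle3, bottle4, bottle5 may be knocked a few centimetres aside while the robot is not near it.
It also fails if it takes over 210 s, if anything falls off the work surface, if the arm or the gripper's body presses on something with over 40 N, if the wrist force passes 120 N, or if a joint passes its speed limit or range.

## Working session

There is one attempt and no reset: what is moved stays moved. The work goes in short steps, Python scripts to look and compute and a tool call to move; the robot and the scene stay as the last step left them, time stands still between calls to the robot, and variables do not carry over. Pictures are saved under pics/ and viewed, at most 14 in all, crops included, and the job is handed in when it is done.

Besides the shell and the picture viewer there is one more tool, called after "Call:" as a command line: name --argument value ..., lists and objects as JSON in quotes. send_rows: Moves the arm, as the interface text tells. Its arguments: {"type":"object","properties":{"steps":{"type":"array","items":{"type":"object","properties":{"dp":{"type":"array","items":{"type":"number"}},"roll":{"type":"number"},"jaw":{"type":"number"}}}},"newtons":{"type":"number"}},"required":["steps"]}

```bash
mkdir -p pics; cat > h.py <<'E'
import numpy as np, cv2
from plant import r
def cap(n,fn=None):
    c=r.capture(n)
    if fn: cv2.imwrite('pics/'+fn,c['image'])
    R=cv2.Rodrigues(np.array(c['rvec'],float))[0]; return c['image'],np.array(c['K']),R,np.array(c['tvec'],float).ravel()
def ray(c,uv,z):
    _,K,R,t=c; o=-R.T@t; d=R.T@np.linalg.inv(K)@np.array([uv[0],uv[1],1.]); return o+d*(z-o[2])/d[2]
def proj(c,p):
    _,K,R,t=c; q=K@(R@np.array(p,float)+t); return q[:2]/q[2]
E
python3 - <<'E'
from h import *
for n in ['scene','side','wrist']:
    c=cap(n,n+'0.png'); print(n,-c[2].T@c[3],c[1][0,0])
s=r.get_state(); print(s)
E
```

```text
scene [ 1.04442359 -0.54888708  1.03855233] 595.358417369862
side [-0.03198388  0.94538442  1.04248195] 593.5919079316253
wrist [ 0.67507917 -0.0737652   0.38302449] 362.2516618927796
{'time_s': 0.15, 'joints': array([ 1.65077523e+01,  2.05816973e+01,  6.43839850e-01, -1.58007595e-02,
       -7.01349229e+01, -1.65064041e+01]), 'qd': array([-0.05790704, -0.16913931,  0.12195392,  0.00986316, -0.00457789,
        0.10723783]), 'joint_torque': array([ 1.39394037e-04, -5.83274567e+01,  2.93289685e+01,  7.00122759e+00,
        8.75052094e-03, -9.76538854e-05]), 'tcp_pos': array([ 6.74631875e-01, -1.27763768e-05,  2.39822634e-01]), 'eef_rot': array([ 1.79925998e+02, -6.43717403e-03, -9.00040264e+01]), 'contact_force': array([ 1.08416039,  0.12184766, -0.38726237]), 'moment': array([-0.01734325, -0.01945633,  0.01457027]), 'gripper_force': 0.0, 'gripper_width': 0.08728699716514654}
```

View pics/scene0.png

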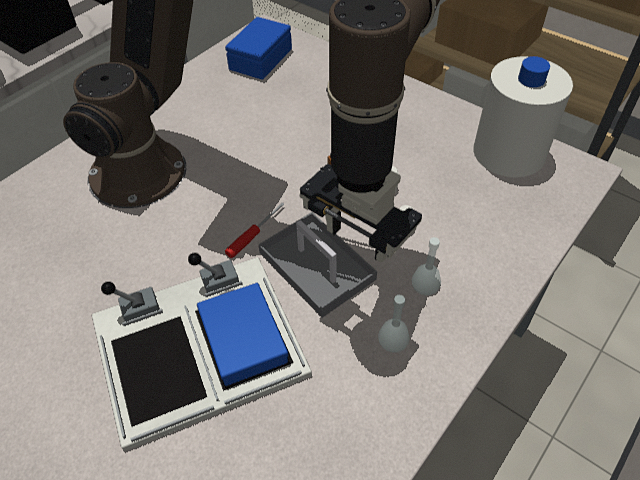

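View pics/side0.png

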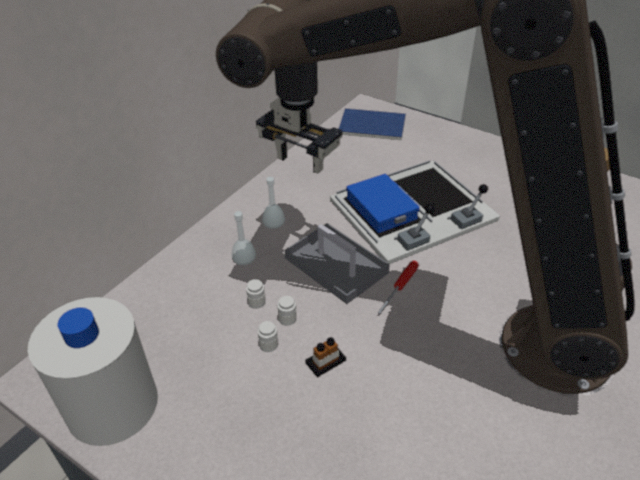

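The scene view shows the tray at about (320,262), the free black berth at (160,370), the blue box at (243,335) and the levers' balls at (108,288) and (194,259). The side view shows three white bottles at (256,293), (287,310) and (267,335), the amber pair at (326,352), and the flasks at (243,250) and (272,215).

View pics/wrist0.png

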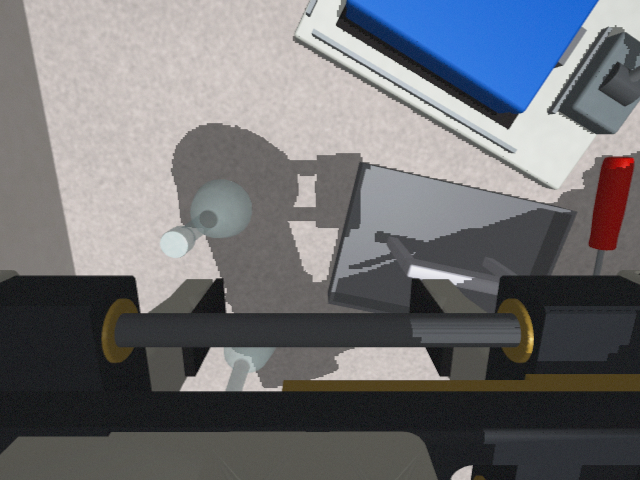

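```bash
python3 - <<'E'
from h import *
np.set_printoptions(precision=3,suppress=True)
S=cap('scene');D=cap('side')
f=lambda c,l:[print(n,ray(c,uv,z)) for n,uv,z in l]
print('side');f(D,[('b1',(255,283),.06),('b2',(286,300),.06),('b3',(267,325),.06),('sq',(320,350),.06),('sq2',(331,343),.06),('fl1',(240,212),.145),('fl2',(270,180),.145),('ballnear',(432,209),.11),('ballfar',(483,188),.11),('pivn',(414,236),.042),('pivf',(467,215),.042),('tray L',(286,252),.03),('tray R',(389,267),.03),('tray bot',(347,300),.03),('deck left',(390,257),.02),('deck r',(497,215),.02),('deckfar',(432,164),.02)])
print('scene');f(S,[('trayL',(260,246),.03),('tray bot',(322,311),.03),('trayR',(376,268),.03),('traytop',(313,217),.03),('h1',(298,225),.098),('h2',(335,257),.098),('berthBL',(130,424),.02),('berthBR',(207,398),.02),('TR',(184,317),.02),('TL',(112,340),.02),('ballr',(108,288),.11),('balll',(194,259),.11),('flask',(399,300),.145),('flask',(433,243),.145)])
E
```

```text
side
b1 [0.629 0.249 0.06 ]
b2 [0.539 0.252 0.06 ]
b3 [0.53  0.332 0.06 ]
sq [0.398 0.325 0.06 ]
sq2 [0.389 0.298 0.06 ]
fl1 [0.749 0.144 0.145]
fl2 [0.767 0.003 0.145]
ballnear [ 0.386 -0.157  0.11 ]
ballfar [ 0.313 -0.308  0.11 ]
pivn [ 0.407 -0.114  0.042]
pivf [ 0.328 -0.265  0.042]
tray L [0.651 0.101 0.03 ]
tray R [0.411 0.007 0.03 ]
tray bot [0.439 0.154 0.03 ]
deck left [ 0.43  -0.034  0.02 ]
deck r [ 0.269 -0.336  0.02 ]
deckfar [ 0.52  -0.458  0.02 ]
scene
trayL [ 0.425 -0.007  0.03 ]
tray bot [ 0.635 -0.055  0.03 ]
trayR [0.658 0.098 0.03 ]
traytop [0.464 0.129 0.03 ]
h1 [0.492 0.046 0.098]
h2 [0.604 0.027 0.098]
berthBL [ 0.509 -0.445  0.02 ]
berthBR [ 0.581 -0.325  0.02 ]
TR [ 0.421 -0.232  0.02 ]
TL [ 0.348 -0.355  0.02 ]
ballr [ 0.314 -0.304  0.11 ]
balll [ 0.393 -0.155  0.11 ]
flask [ 0.776 -0.009  0.145]
flask [0.754 0.141 0.145]
```

Wrist view: tray at (450,240), one flask at (205,215), box and deck at the upper right, and the screwdriver on the right. The right berth is free. I'll move to look at the bottles and stand with the wrist camera.

Call:
send_rows --steps '[{"dp": [-30, 35, 0], "roll": -0.18, "jaw": 100}, {"dp": [-80, 90, 0], "roll": -0.36, "jaw": 100}, {"dp": [-120, 140, 0], "roll": -0.54, "jaw": 100}, {"dp": [-160, 185, 0], "roll": -0.72, "jaw": 100}, {"dp": [-200, 230, 0], "roll": -0.9, "jaw": 100}]'

```text
time_s: 0.88
tcp_pos: [0.45, 0.1951, 0.2407]
eef_rot: [-180.0, -0.0, -38.1]
contact_force: [0.1, 0.9, 0.9]
gripper_width: 0.088
gripper_force: 0.0
```

```bash
cat >> h.py <<'E'
np.set_printoptions(precision=3,suppress=True)
def go(x,y,z,yaw=None):
    "tool-frame dp (mm) and roll from the measured pose to a world TCP target, tool down; yaw deg of tool x"
    s=r.get_state(); p=s['tcp_pos']; a=np.radians(s['eef_rot'][2]); d=np.array([x,y,z])-p
    dp=[d[0]*np.cos(a)+d[1]*np.sin(a), d[0]*np.sin(a)-d[1]*np.cos(a), -d[2]]
    roll=0 if yaw is None else -((yaw-s['eef_rot'][2]+180)%360-180)
    print('at',p,s['eef_rot'],'t',s['time_s'],'dp',np.round(np.array(dp)*1000,1),'roll',round(np.radians(roll),3))
E
python3 - <<'E'
from h import *
go(.40,.24,.24,-18)
E
```

```text
at [0.45  0.195 0.241] [-179.966   -0.005  -38.114] t 0.875 dp [-67.1  -4.5   0.7] roll -0.351
```

Call:
send_rows --steps '[{"dp": [-34, -2, 0], "roll": -0.175, "jaw": 100}, {"dp": [-67, -4, 0], "roll": -0.35, "jaw": 100}, {"dp": [-67, -4, 0], "roll": -0.35, "jaw": 100}]'

```text
time_s: 1.25
tcp_pos: [0.4003, 0.2401, 0.241]
eef_rot: [-179.9, -0.0, -18.1]
contact_force: [0.8, 0.4, 0.5]
gripper_width: 0.0878
gripper_force: 0.0
```

```bash
python3 - <<'E'
from h import *
cap('wrist','w1.png');cap('scene','s1.png');cap('side','d1.png'); go(.4,.24,.24)
E
```

```text
at [0.402 0.239 0.241] [-179.999   -0.006  -18.462] t 1.4 dp [-2.  -0.6  0.6] roll 0.0
```

View pics/w1.png

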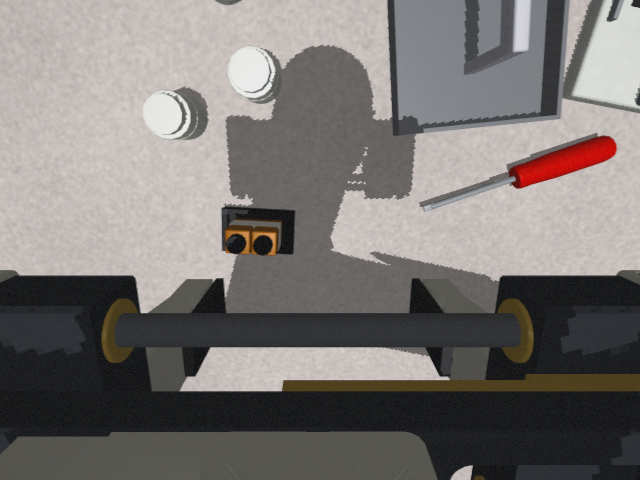

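View pics/s1.png

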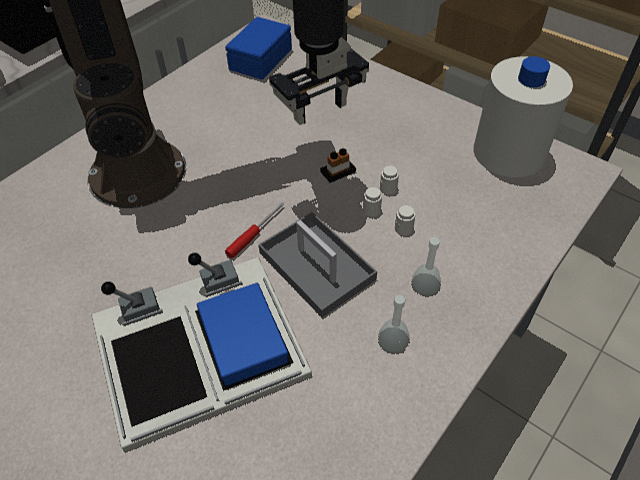

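The wrist view shows the amber pair at (250,240) in the stand and bottles at (253,74) and (170,114). The scene view shows exactly three bottles, at (389,180), (372,202) and (405,220), with the tray, deck and black right berth clear of the arm.

```bash
python3 - <<'E'
from h import *
def blobs(m,amin,amax):
    n,l,st,c=cv2.connectedComponentsWithStats(m.astype(np.uint8)); return [(c[i],st[i,4],(l==i)) for i in range(1,n) if amin<st[i,4]<amax]
W=cap('wrist');S=cap('scene');D=cap('side')
# square pair: amber mask in each view, black caps
for n,c,roi in [('W',W,(190,200,320,262)),('S',S,(310,140,365,190)),('D',D,(295,325,355,380))]:
    x0,y0,x1,y1=roi; im=c[0][y0:y1,x0:x1]; h=cv2.cvtColor(im,cv2.COLOR_BGR2HSV)
    am=(h[...,0]>5)&(h[...,0]<25)&(h[...,1]>120)&(h[...,2]>60)
    dk=(im.max(2)<45)
    for c0,a,m in blobs(am,20,5000): print(n,'amber',c0+[x0,y0],a, np.array(cv2.boxPoints(cv2.minAreaRect(np.argwhere(m)[:,::-1].astype(np.float32))))+[x0,y0])
    for c0,a,m in blobs(dk,10,5000): print(n,'dark',c0+[x0,y0],a,ray(c,c0+[x0,y0],.063))
# bottles: near-white
for n,c,roi in [('W',W,(100,0,320,160)),('S',S,(350,155,425,245)),('D',D,(230,270,310,360))]:
    x0,y0,x1,y1=roi; im=c[0][y0:y1,x0:x1]; m=(im.min(2)>np.percentile(im,50)+8)&(im.max(2).astype(int)-im.min(2)<14)
    m=cv2.morphologyEx(m.astype(np.uint8),cv2.MORPH_OPEN,np.ones((3,3)))
    for c0,a,mm in blobs(m,80,5000):
        p=np.argwhere(mm)[:,::-1]; print(n,'bottle',c0+[x0,y0],a,'box',p.min(0)+[x0,y0],p.max(0)+[x0,y0],ray(c,c0+[x0,y0],.045))
E
python3 -c "
import cv2
a=cv2.imread('pics/w1.png')[190:270,200:320]; b=cv2.imread('pics/s1.png')[140:240,310:420]; c=cv2.imread('pics/d1.png')[270:380,230:350]
import numpy as np
o=[cv2.resize(i,(390,290),interpolation=cv2.INTER_NEAREST) for i in (a,b,c)]
cv2.imwrite('pics/c1.png',np.vstack([np.hstack(o[:2]),np.hstack([o[2],o[2]*0])]))"
```

```text
W amber [252.704 238.916] 849 [[223.038 255.132]
 [224.264 226.925]
 [276.947 229.215]
 [275.721 257.423]]
W dark [273.069 225.583] 1018 [0.411 0.277 0.063]
W dark [227.    221.821] 28 [0.427 0.315 0.063]
W dark [235.244 246.458] 262 [0.403 0.317 0.063]
W dark [261.435 247.493] 276 [0.394 0.294 0.063]
S amber [337.986 157.029] 69 [[327.448 155.621]
 [345.724 148.31 ]
 [348.552 155.379]
 [330.276 162.69 ]]
S dark [342.316 151.816] 38 [0.407 0.312 0.063]
S dark [333.556 155.067] 45 [0.397 0.29  0.063]
S dark [336.662 173.097] 278 [0.441 0.246 0.063]
D amber [325.409 350.051] 215 [[311.415 348.477]
 [332.631 336.354]
 [339.338 348.092]
 [318.123 360.215]]
D amber [327.103 363.621] 29 [[318.  367. ]
 [336.8 357.6]
 [337.8 359.6]
 [319.  369. ]]
D dark [330. 341.] 45 [0.393 0.296 0.063]
D dark [320.109 346.63 ] 46 [0.402 0.32  0.063]
D dark [325.212 364.651] 278 [0.368 0.351 0.063]
W bottle [246.169  74.111] 1626 box [226  49] [267  99] [0.54  0.256 0.045]
W bottle [161.252 118.528] 1435 box [140  94] [187 141] [0.53  0.341 0.045]
S bottle [389.788 169.788] 104 box [384 165] [396 174] [0.523 0.347 0.045]
S bottle [372.617 191.609] 115 box [366 187] [379 196] [0.532 0.263 0.045]
S bottle [405.93  210.078] 128 box [399 205] [413 215] [0.624 0.262 0.045]
D bottle [254.25  284.107] 112 box [248 280] [261 289] [0.638 0.242 0.045]
D bottle [285.851 300.438] 121 box [279 296] [293 305] [0.547 0.243 0.045]
D bottle [266.379 326.393] 145 box [259 321] [274 332] [0.537 0.327 0.045]
```

View pics/c1.png

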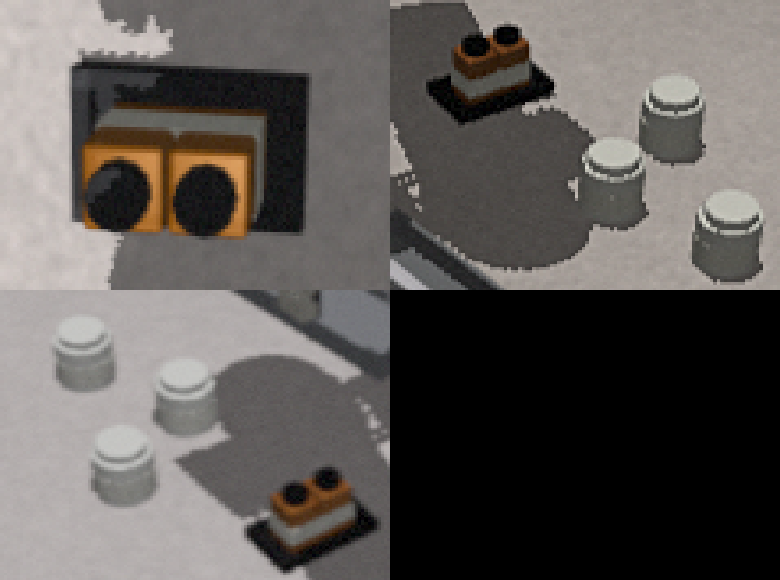

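The crops show both amber bottles upright with black caps in the stand, and three bottles upright with clear cap tops in the scene and side views.

```bash
cat >> h.py <<'E'
def tri(obs):
    A=np.zeros((3,3));b=np.zeros(3);L=[]
    for (_,K,R,t),uv in obs:
        o=-R.T@t; d=R.T@np.linalg.inv(K)@np.array([uv[0],uv[1],1.]); d/=np.linalg.norm(d); P=np.eye(3)-np.outer(d,d); A+=P;b+=P@o;L.append((P,o))
    x=np.linalg.solve(A,b); return x,max(np.linalg.norm(P@(x-o)) for P,o in L)
E
python3 - <<'E'
from h import *
W=cap('wrist');S=cap('scene');D=cap('side')
for n,s,d in [('b3',(389.8,169.8),(266.4,326.4)),('b2',(372.6,191.6),(285.9,300.4)),('b1',(405.9,210.1),(254.3,284.1))]: print(n,tri([(S,s),(D,d)]),ray(S,s,.06),ray(D,d,.06))
sqL=tri([(W,(235.2,246.5)),(S,(342.3,151.8)),(D,(320.1,346.6))]);sqR=tri([(W,(261.4,247.5)),(S,(333.6,155.1)),(D,(330,341))]);print(sqL,sqR,(sqL[0]+sqR[0])/2)
an=lambda p,q:np.degrees(np.arctan2(*(p-q)[[1,0]]))
print(an(sqL[0],sqR[0]),'rect',an(ray(W,(223,255.1),.056),ray(W,(275.7,257.4),.056)),'rim',an(ray(W,(222.2,208),.014),ray(W,(294.5,210.1),.014)),np.linalg.norm(ray(W,(222.2,208),.014)-ray(W,(294.5,210.1),.014)))
print('ambertop ends',ray(W,(226,255),.056),ray(W,(276,256.5),.056))
print('rim',ray(W,(222.2,208),.014),ray(W,(294.5,210.1),.014),ray(W,(293,254.8),.014))
# berth dark region in scene, tray handle
im=S[0]; m=(im.max(2)<40).astype(np.uint8)[300:440,90:220]; n,l,st,c=cv2.connectedComponentsWithStats(m); i=1+np.argmax(st[1:,4]); h=cv2.findContours((l==i).astype(np.uint8),0,1)[0][0]; h=cv2.approxPolyDP(cv2.convexHull(h),4,True).reshape(-1,2)+[90,300]
for q in h: print('berth',q,ray(S,q,.02))
for uv in [(298,225),(335,257),(304,222),(335,250)]: print('handle',uv,ray(S,uv,.098))
E
python3 -c "
import cv2,numpy as np
a=cv2.imread('pics/s1.png')[205:320,250:385]; b=cv2.imread('pics/s1.png')[270:450,85:220]
cv2.imwrite('pics/c2.png',np.hstack([cv2.resize(a,(405,345),interpolation=0),cv2.resize(b,(259,345),interpolation=0)]))"
```

```text
b3 (array([0.53 , 0.335, 0.058]), np.float64(6.662507825654753e-05)) [0.531 0.333 0.06 ] [0.529 0.336 0.06 ]
b2 (array([0.539, 0.252, 0.058]), np.float64(1.627168989325817e-05)) [0.54  0.251 0.06 ] [0.538 0.253 0.06 ]
b1 (array([0.63 , 0.251, 0.058]), np.float64(2.7916457885612484e-06)) [0.63 0.25 0.06] [0.628 0.252 0.06 ]
(array([0.403, 0.317, 0.058]), np.float64(0.0010450436942352852)) (array([0.394, 0.294, 0.059]), np.float64(0.000694277487936676)) [0.399 0.306 0.059]
68.56539497885696 rect 68.83665793991692 rim 69.78840947924209 0.07478482401356236
ambertop ends [0.397 0.33  0.056] [0.38  0.286 0.056]
rim [0.436 0.329 0.014] [0.41  0.259 0.014] [0.365 0.277 0.014]
berth [180 317] [ 0.415 -0.236  0.02 ]
berth [206 396] [ 0.577 -0.324  0.02 ]
berth [131 425] [ 0.511 -0.445  0.02 ]
berth [111 341] [ 0.348 -0.358  0.02 ]
handle (298, 225) [0.492 0.046 0.098]
handle (335, 257) [0.604 0.027 0.098]
handle (304, 222) [0.497 0.061 0.098]
handle (335, 250) [0.593 0.041 0.098]
```

View pics/c2.png

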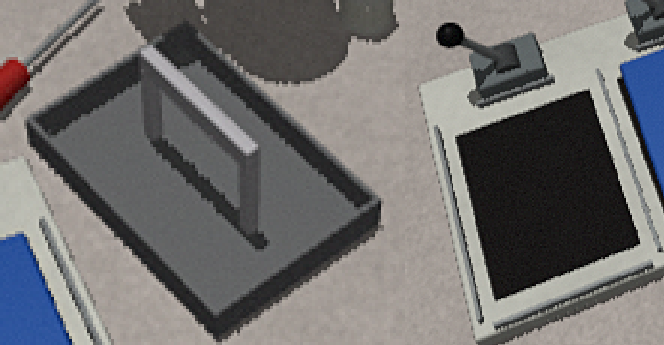

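The crop shows the tray's rim corners and the handle's top face clearly, and the right lever's ball leaning right. Now I'll compute the tray and berth poses.

```bash
cat >> h.py <<'E'
def tray_scene(S,h=[(299.3,221),(333.5,254.8)],c=[(259.3,244.3),(313.3,212.3),(377,272),(323,311)]):
    H=[ray(S,u,.098) for u in h]; C=np.array([ray(S,u,.03) for u in c]); d=H[1]-H[0]
    print('handle mid',(H[0]+H[1])/2,'len',np.linalg.norm(d),'yaw',np.degrees(np.arctan2(d[1],d[0])))
    print('rim mid',C.mean(0),'sides',[np.round(np.linalg.norm(C[i]-C[i-1]),3) for i in range(4)],'yaws',[np.degrees(np.arctan2(*(C[a]-C[b])[[1,0]])) for a,b in [(3,0),(2,1)]])
E
python3 - <<'E'
from h import *
S=cap('scene'); tray_scene(S)
B=np.array([[.415,-.236],[.577,-.324],[.511,-.445],[.348,-.358]]); print('berth',B.mean(0),np.degrees(np.arctan2(B[1,1]-B[0,1],B[1,0]-B[0,0])),np.degrees(np.arctan2(B[2,1]-B[3,1],B[2,0]-B[3,0])))
# rail ends (from crop scale 1.917)
for q in [(438,127),(480,322),(600,70),(655,250),(450,35)]: u=((q[0]-405)/1.9185+85,q[1]/1.9167+270); print(u,ray(S,u,.11 if q[1]==35 else .028))
go(.399,.305,.15,-20.7)
E
```

```text
handle mid [0.543 0.043 0.098] len 0.11475675469071239 yaw -13.641377613038923
rim mid [0.545 0.043 0.03 ] sides [np.float64(0.221), np.float64(0.149), np.float64(0.217), np.float64(0.148)] yaws [np.float64(-12.76852306497369), np.float64(-13.081768974414155)]
berth [ 0.463 -0.341] -28.511246294108755 -28.09072818945922
(102.20093823299453, 336.2597172223092) [ 0.332 -0.363  0.028]
(124.09304143862391, 437.99707831168155) [ 0.524 -0.468  0.028]
(186.6419077404222, 306.5211039808003) [ 0.412 -0.214  0.028]
(215.31013812874642, 400.43251421714405) [ 0.6   -0.321  0.028]
(108.45582486317436, 288.2605519904002) [ 0.315 -0.304  0.11 ]
at [0.402 0.239 0.24 ] [179.986   0.001 -18.45 ] t 1.75 dp [-23.7 -62.1  90.5] roll 0.039
```

Call:
send_rows --steps '[{"dp": [-12, -31, 20], "roll": 0.02, "jaw": 100}, {"dp": [-23, -62, 60], "roll": 0.04, "jaw": 100}, {"dp": [-23, -62, 100], "roll": 0.04, "jaw": 85}, {"dp": [-23, -62, 130], "roll": 0.04, "jaw": 75}, {"dp": [-23, -62, 130], "roll": 0.04, "jaw": 75}]'

```text
time_s: 2.38
tcp_pos: [0.3985, 0.3036, 0.1086]
eef_rot: [179.7, 0.1, -20.7]
contact_force: [0.1, -0.8, 0.2]
gripper_width: 0.0672
gripper_force: 0.0
```

```bash
python3 - <<'E'
from h import *
W=cap('wrist','w2.png')
for p in [(.403,.317,.062),(.394,.294,.062)]: print(proj(W,p))
go(.399,.305,.048,-20.7)
E
```

```text
[289.531 274.706]
[333.661 275.087]
at [0.399 0.305 0.11 ] [179.882   0.002 -20.681] t 2.425 dp [-0.4 -0.2 62.3] roll 0.0
```

View pics/w2.png

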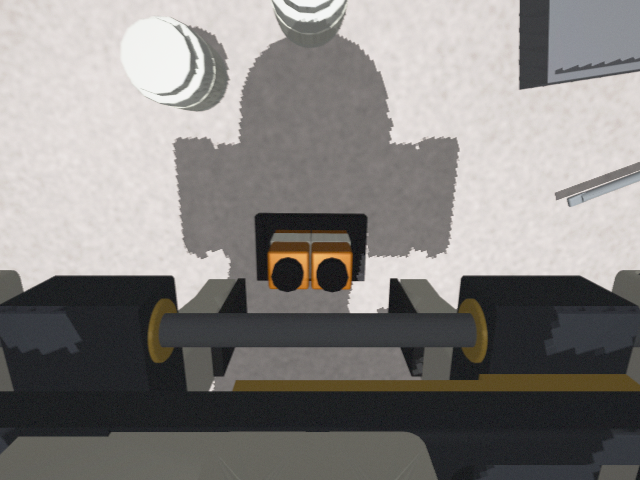

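The amber pair sits at (310,275) between the fingers, square to the jaws, and matches the predicted projection within 2 px. I'll descend and grip.

Call:
send_rows --steps '[{"dp": [0, 0, 25], "roll": 0, "jaw": 75}, {"dp": [0, 0, 50], "roll": 0, "jaw": 75}, {"dp": [0, 0, 62], "roll": 0, "jaw": 75}, {"dp": [0, 0, 62], "roll": 0, "jaw": 75}]'

```text
time_s: 2.92
tcp_pos: [0.3995, 0.3052, 0.049]
eef_rot: [180.0, -0.0, -20.7]
contact_force: [1.0, -0.7, 0.3]
gripper_width: 0.0657
gripper_force: 0.0
```

Call:
send_rows --steps '[{"dp": [0, 0, 0], "roll": 0, "jaw": 65}, {"dp": [0, 0, 0], "roll": 0, "jaw": 55}, {"dp": [0, 0, 0], "roll": 0, "jaw": 45}, {"dp": [0, 0, 0], "roll": 0, "jaw": 45}, {"dp": [0, 0, 0], "roll": 0, "jaw": 45}]' --newtons 20

```text
time_s: 3.55
tcp_pos: [0.3997, 0.3057, 0.0493]
eef_rot: [-179.9, -0.0, -20.6]
contact_force: [-1.1, 0.6, 6.2]
gripper_width: 0.0479
gripper_force: 20.0
```

Call:
send_rows --steps '[{"dp": [0, 0, -10], "roll": 0, "jaw": 45}, {"dp": [0, 0, -35], "roll": 0, "jaw": 45}, {"dp": [0, 0, -70], "roll": 0, "jaw": 45}, {"dp": [0, 0, -100], "roll": 0, "jaw": 45}, {"dp": [0, 0, -130], "roll": 0, "jaw": 45}]'

```text
time_s: 4.18
tcp_pos: [0.3989, 0.3046, 0.1799]
eef_rot: [180.0, 0.0, -20.7]
contact_force: [-0.5, 0.5, -1.7]
gripper_width: 0.048
gripper_force: 19.9
```

Call:
send_rows --steps '[{"dp": [0, 0, 0], "roll": 0, "jaw": 45}, {"dp": [0, 0, 0], "roll": 0, "jaw": 45}, {"dp": [0, 0, 0], "roll": 0, "jaw": 45}]'

```text
time_s: 4.55
tcp_pos: [0.3988, 0.3044, 0.1776]
eef_rot: [179.9, 0.0, -20.7]
contact_force: [0.7, -0.2, -1.5]
gripper_width: 0.0481
gripper_force: 19.9
```

```bash
cat >> h.py <<'E'
TC=np.array([.544,.043]);TY=-13.
def T(x,y):
    a=np.radians(TY); return TC[0]+x*np.cos(a)-y*np.sin(a),TC[1]+x*np.sin(a)+y*np.cos(a)
E
python3 - <<'E'
from h import *
cap('side','d3.png')
go(*T(0,-.048),.18,TY-90); go(*T(0,.048),.18,TY-90); print(r.get_state()['gripper_width'],T(0,.048),T(0,-.048))
i=cv2.imread('pics/d3.png')[200:400,220:420]; cv2.imwrite('pics/d3c.png',cv2.resize(i,(600,600),interpolation=0))
E
```

```text
at [0.399 0.305 0.178] [179.888   0.03  -20.679] t 4.6 dp [234.6 241.   -2.4] roll 1.437
at [0.399 0.305 0.178] [179.888   0.03  -20.679] t 4.6 dp [221.7 145.8  -2.4] roll 1.437
0.0477832948955715 (np.float64(0.5547976506085056), np.float64(0.08976976310969129)) (np.float64(0.5332023493914945), np.float64(-0.003769763109691293))
```

View pics/d3c.png

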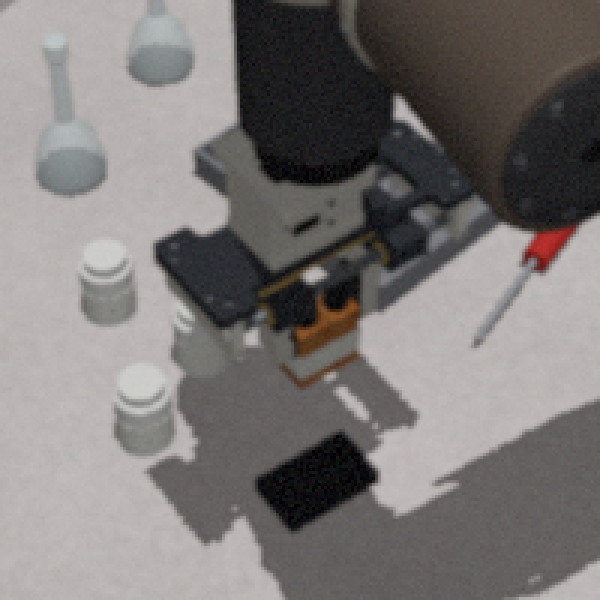

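Both bottles hang together in the jaws and the stand is empty. Next I'll carry them over the tray's far side.

Call:
send_rows --steps '[{"dp": [12, 12, -2], "roll": 0.1, "jaw": 45}, {"dp": [35, 37, -2], "roll": 0.26, "jaw": 45}, {"dp": [60, 63, -2], "roll": 0.42, "jaw": 45}, {"dp": [85, 89, -2], "roll": 0.58, "jaw": 45}, {"dp": [110, 115, -2], "roll": 0.75, "jaw": 45}]'

```text
time_s: 5.22
tcp_pos: [0.4616, 0.1574, 0.1799]
eef_rot: [179.9, -0.0, -63.9]
contact_force: [-0.2, 0.1, -1.1]
gripper_width: 0.0477
gripper_force: 19.9
```

Call:
send_rows --steps '[{"dp": [40, 2, 0], "roll": 0.16, "jaw": 45}, {"dp": [80, 3, 0], "roll": 0.32, "jaw": 45}, {"dp": [120, 5, 0], "roll": 0.48, "jaw": 45}, {"dp": [155, 6, 0], "roll": 0.62, "jaw": 45}, {"dp": [177, 7, 0], "roll": 0.687, "jaw": 45}]'

```text
time_s: 5.85
tcp_pos: [0.534, -0.0047, 0.1796]
eef_rot: [179.9, -0.1, -103.3]
contact_force: [-0.8, -0.2, -1.0]
gripper_width: 0.0479
gripper_force: 19.9
```

```bash
python3 - <<'E'
from h import *
go(*T(0,-.048),.048,TY-90)
W=cap('wrist'); S=cap('scene','s4.png')
cv2.imwrite('pics/c4.png',np.hstack([W[0],cv2.resize(S[0][180:340,230:410],(540,480),interpolation=0)])[:, :1180]); 
i=cv2.imread('pics/c4.png'); cv2.imwrite('pics/c4.png',cv2.resize(i,(800,325)))
E
```

```text
at [ 0.534 -0.005  0.18 ] [ 179.912   -0.058 -103.265] t 5.85 dp [ -0.8   0.9 131.6] roll -0.005
```

View pics/c4.png

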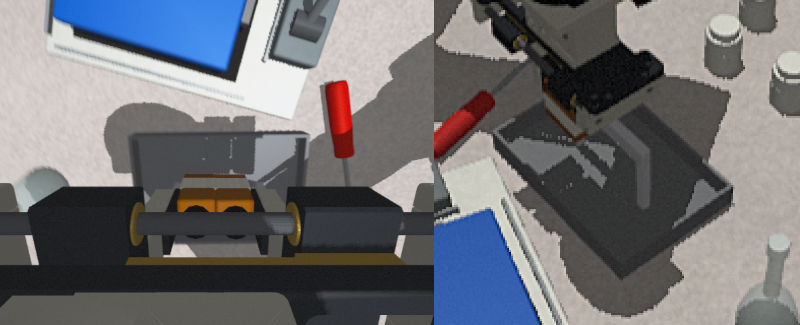

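The pair is over the tray's near-deck side, square to it. Lowering.

Call:
send_rows --steps '[{"dp": [3, 1, 25], "roll": 0, "jaw": 45}, {"dp": [3, 1, 60], "roll": 0, "jaw": 45}, {"dp": [3, 1, 95], "roll": 0, "jaw": 45}, {"dp": [3, 1, 115], "roll": 0, "jaw": 45}, {"dp": [3, 1, 125], "roll": 0, "jaw": 45}]'

```text
time_s: 6.58
tcp_pos: [0.5313, -0.0056, 0.054]
eef_rot: [179.9, -0.1, -102.9]
contact_force: [0.4, 0.0, -1.2]
gripper_width: 0.0478
gripper_force: 19.9
```

Call:
send_rows --steps '[{"dp": [0, 0, 3], "roll": 0, "jaw": 45}, {"dp": [0, 0, 6], "roll": 0, "jaw": 45}, {"dp": [0, 0, 6], "roll": 0, "jaw": 45}]'

```text
time_s: 6.95
tcp_pos: [0.5325, -0.0056, 0.0501]
eef_rot: [-180.0, 0.0, -103.0]
contact_force: [-0.1, 0.0, -0.7]
gripper_width: 0.0485
gripper_force: 19.9
```

Call:
send_rows --steps '[{"dp": [0, 0, 1], "roll": 0, "jaw": 45}, {"dp": [0, 0, 2], "roll": 0, "jaw": 45}, {"dp": [0, 0, 2], "roll": 0, "jaw": 45}]'

```text
time_s: 7.32
tcp_pos: [0.5322, -0.0058, 0.0476]
eef_rot: [-180.0, 0.0, -103.0]
contact_force: [0.4, -0.3, -1.2]
gripper_width: 0.048
gripper_force: 19.9
```

Call:
send_rows --steps '[{"dp": [0, 0, 1], "roll": 0, "jaw": 45}, {"dp": [0, 0, 1.5], "roll": 0, "jaw": 45}, {"dp": [0, 0, 1.5], "roll": 0, "jaw": 45}]'

```text
time_s: 7.7
tcp_pos: [0.5324, -0.0058, 0.0473]
eef_rot: [-180.0, -0.0, -103.0]
contact_force: [-4.2, 0.7, 12.4]
gripper_width: 0.0477
gripper_force: 20.0
```

Contact. I'll open slowly and rise.

Call:
send_rows --steps '[{"dp": [0, 0, -0.5], "roll": 0, "jaw": 58}, {"dp": [0, 0, -0.5], "roll": 0, "jaw": 62}, {"dp": [0, 0, -0.5], "roll": 0, "jaw": 66}, {"dp": [0, 0, -0.5], "roll": 0, "jaw": 70}, {"dp": [0, 0, -0.5], "roll": 0, "jaw": 72}]'

```text
time_s: 8.32
tcp_pos: [0.5322, -0.0058, 0.0464]
eef_rot: [180.0, -0.0, -103.0]
contact_force: [0.5, 0.4, 0.4]
gripper_width: 0.0626
gripper_force: 0.0
```

Call:
send_rows --steps '[{"dp": [0, 0, -15], "roll": 0, "jaw": 72}, {"dp": [0, 0, -40], "roll": 0, "jaw": 72}, {"dp": [0, 0, -80], "roll": 0, "jaw": 72}, {"dp": [0, 0, -120], "roll": 0, "jaw": 72}, {"dp": [0, 0, -140], "roll": 0, "jaw": 72}]'

```text
time_s: 8.95
tcp_pos: [0.5332, -0.0057, 0.1903]
eef_rot: [-179.8, 0.1, -103.0]
contact_force: [-0.1, 0.3, 0.3]
gripper_width: 0.0634
gripper_force: 0.0
```

```bash
cat >> h.py <<'E'
def bots(S,roi=(340,150,425,245)):
    x0,y0,x1,y1=roi; im=S[0][y0:y1,x0:x1]; m=(im.min(2)>np.percentile(im,50)+8)&(im.max(2).astype(int)-im.min(2)<14)
    m=cv2.morphologyEx(m.astype(np.uint8),cv2.MORPH_OPEN,np.ones((3,3))); n,l,st,c=cv2.connectedComponentsWithStats(m)
    for i in range(1,n):
        if 60<st[i,4]<400: u=c[i]+[x0,y0]; print('bottle',u,st[i,4],ray(S,u,.06))
E
python3 - <<'E'
from h import *
S=cap('scene','s5.png'); bots(S); W=cap('wrist')
print(proj(W,(*T(0,-.052),.064)))
go(.530,.335,.19,TY-90)
cv2.imwrite('pics/c5.png',np.hstack([cv2.resize(W[0],(400,300)),cv2.resize(S[0][150:330,230:470],(400,300),interpolation=0)]))
E
```

```text
bottle [390.093 169.835] 97 [0.531 0.333 0.06 ]
bottle [372.652 191.67 ] 115 [0.54  0.251 0.06 ]
bottle [406.103 209.992] 126 [0.631 0.25  0.06 ]
[320.183 233.436]
at [ 0.534 -0.006  0.19 ] [-179.694    0.153 -102.982] t 9.05 dp [-331.    80.1    0.4] roll 0.0
```

View pics/c5.png

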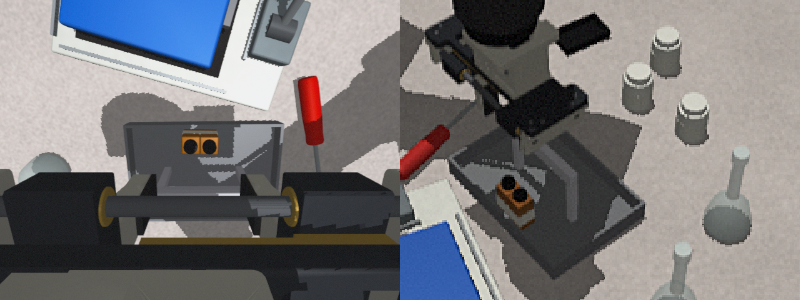

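The pair stands upright side by side in the tray, with caps at about (318,232) in the wrist view, as expected. The bottles are unmoved. Next is bottle b1 at (0.630,0.251).

Call:
send_rows --steps '[{"dp": [-55, -7, 0], "roll": 0, "jaw": 72}, {"dp": [-110, -14, 0], "roll": 0, "jaw": 72}, {"dp": [-165, -22, 0], "roll": 0, "jaw": 72}, {"dp": [-220, -30, 20], "roll": 0, "jaw": 72}, {"dp": [-272, -36, 50], "roll": 0, "jaw": 72}]'

```text
time_s: 9.68
tcp_pos: [0.6294, 0.2532, 0.1369]
eef_rot: [-179.9, 0.1, -103.0]
contact_force: [0.6, 0.4, -0.0]
gripper_width: 0.0632
gripper_force: 0.0
```

Call:
send_rows --steps '[{"dp": [0, 0, 30], "roll": 0, "jaw": 72}, {"dp": [0, 0, 30], "roll": 0, "jaw": 72}]'

```text
time_s: 9.93
tcp_pos: [0.6266, 0.2504, 0.1034]
eef_rot: [179.7, -0.3, -103.0]
contact_force: [-0.6, 0.3, -0.1]
gripper_width: 0.0634
gripper_force: 0.0
```

```bash
python3 - <<'E'
from h import *
D=cap('side'); bots(D,(235,265,315,360)); go(.630,.251,.045,TY-90)
E
```

```text
bottle [255.334 293.404] 332 [0.608 0.274 0.06 ]
bottle [290.306 357.81 ] 121 [0.438 0.374 0.06 ]
at [0.628 0.251 0.106] [ 179.894   -0.142 -102.992] t 9.975 dp [-0.9 -2.1 60.7] roll 0.0
```

Call:
send_rows --steps '[{"dp": [-1, -2, 25], "roll": 0, "jaw": 72}, {"dp": [-1, -2, 50], "roll": 0, "jaw": 72}, {"dp": [-1, -2, 61], "roll": 0, "jaw": 72}, {"dp": [-1, -2, 61], "roll": 0, "jaw": 60}, {"dp": [-1, -2, 61], "roll": 0, "jaw": 50}]' --newtons 12

```text
time_s: 10.6
tcp_pos: [0.6315, 0.2519, 0.0472]
eef_rot: [-179.9, 0.1, -103.0]
contact_force: [0.6, -0.3, 0.1]
gripper_width: 0.0482
gripper_force: 0.0
```

Call:
send_rows --steps '[{"dp": [0, 0, 0], "roll": 0, "jaw": 40}, {"dp": [0, 0, 0], "roll": 0, "jaw": 40}, {"dp": [0, 0, 0], "roll": 0, "jaw": 40}, {"dp": [0, 0, -10], "roll": 0, "jaw": 40}, {"dp": [0, 0, -35], "roll": 0, "jaw": 40}]' --newtons 12

```text
time_s: 11.22
tcp_pos: [0.6299, 0.2512, 0.08]
eef_rot: [179.9, -0.1, -103.0]
contact_force: [-0.3, 0.6, -0.9]
gripper_width: 0.042
gripper_force: 12.0
```

Call:
send_rows --steps '[{"dp": [0, 0, -40], "roll": 0, "jaw": 40}, {"dp": [0, 0, -80], "roll": 0, "jaw": 40}, {"dp": [0, 0, -105], "roll": 0, "jaw": 40}, {"dp": [0, 0, -105], "roll": 0, "jaw": 40}]'

```text
time_s: 11.72
tcp_pos: [0.6318, 0.2524, 0.1888]
eef_rot: [-179.8, 0.2, -103.0]
contact_force: [0.6, -0.0, -1.1]
gripper_width: 0.0418
gripper_force: 12.0
```

```bash
python3 - <<'E'
from h import *
go(*T(.077,.046),.12,TY-90)
E
```

```text
at [0.632 0.252 0.189] [-179.801    0.21  -102.989] t 11.725 dp [177.7 -38.5  68.8] roll 0.0
```

Call:
send_rows --steps '[{"dp": [20, -4, 0], "roll": 0, "jaw": 40}, {"dp": [65, -14, 0], "roll": 0, "jaw": 40}, {"dp": [115, -24, 10], "roll": 0, "jaw": 40}, {"dp": [158, -34, 30], "roll": 0, "jaw": 40}, {"dp": [178, -38, 50], "roll": 0, "jaw": 40}]'

```text
time_s: 12.35
tcp_pos: [0.6264, 0.0664, 0.1342]
eef_rot: [179.9, -0.1, -103.1]
contact_force: [0.1, 0.9, -0.7]
gripper_width: 0.0415
gripper_force: 12.0
```

Call:
send_rows --steps '[{"dp": [0, 0, 25], "roll": 0, "jaw": 40}, {"dp": [0, 0, 35], "roll": 0, "jaw": 40}, {"dp": [0, 0, 35], "roll": 0, "jaw": 40}, {"dp": [0, 0, 35], "roll": 0, "jaw": 40}]'

```text
time_s: 12.85
tcp_pos: [0.6281, 0.07, 0.1013]
eef_rot: [-180.0, 0.0, -103.0]
contact_force: [-0.2, 0.9, -0.1]
gripper_width: 0.0414
gripper_force: 12.0
```

```bash
python3 - <<'E'
from h import *
go(*T(.077,.046),.050,TY-90)
cap('wrist');go(*T(.077,.046),.050,TY-90)
E
```

```text
at [0.628 0.07  0.101] [-179.951    0.017 -102.965] t 12.85 dp [-0.8 -1.1 51.3] roll 0.001
at [0.628 0.07  0.101] [-179.93     0.037 -102.966] t 12.9 dp [-0.6 -1.  51.5] roll 0.001
```

Call:
send_rows --steps '[{"dp": [-1, -1, 20], "roll": 0, "jaw": 40}, {"dp": [-1, -1, 38], "roll": 0, "jaw": 40}, {"dp": [-1, -1, 46], "roll": 0, "jaw": 40}, {"dp": [-1, -1, 50], "roll": 0, "jaw": 40}, {"dp": [-1, -1, 50], "roll": 0, "jaw": 40}]'

```text
time_s: 13.52
tcp_pos: [0.6291, 0.0705, 0.051]
eef_rot: [-180.0, 0.0, -103.0]
contact_force: [0.2, -0.6, -0.3]
gripper_width: 0.0415
gripper_force: 12.0
```

Call:
send_rows --steps '[{"dp": [0, 0, 1], "roll": 0, "jaw": 44}, {"dp": [0, 0, 1], "roll": 0, "jaw": 50}, {"dp": [0, 0, 0], "roll": 0, "jaw": 56}, {"dp": [0, 0, 0], "roll": 0, "jaw": 60}, {"dp": [0, 0, 0], "roll": 0, "jaw": 60}]'

```text
time_s: 14.15
tcp_pos: [0.6289, 0.0704, 0.0505]
eef_rot: [180.0, -0.0, -103.0]
contact_force: [-0.1, 0.4, 0.6]
gripper_width: 0.0524
gripper_force: 0.0
```

Call:
send_rows --steps '[{"dp": [0, 0, -20], "roll": 0, "jaw": 60}, {"dp": [0, 0, -60], "roll": 0, "jaw": 60}, {"dp": [0, 0, -100], "roll": 0, "jaw": 66}, {"dp": [0, 0, -140], "roll": 0, "jaw": 72}, {"dp": [0, 0, -140], "roll": 0, "jaw": 72}]'

```text
time_s: 14.78
tcp_pos: [0.6308, 0.0709, 0.1945]
eef_rot: [-179.7, 0.2, -103.0]
contact_force: [-0.8, 0.7, -0.6]
gripper_width: 0.0627
gripper_force: 0.0
```

```bash
python3 - <<'E'
from h import *
S=cap('scene','s6.png'); bots(S); bots(cap('side'),(235,265,315,360)); go(.5305,.334,.12,TY-90)
E
```

```text
bottle [285.947 300.92 ] 113 [0.537 0.254 0.06 ]
bottle [266.605 326.062] 162 [0.529 0.335 0.06 ]
at [0.629 0.07  0.191] [-179.98     0.041 -103.017] t 14.875 dp [-234.6  155.    70.7] roll -0.0
```

Call:
send_rows --steps '[{"dp": [-45, 30, 0], "roll": 0, "jaw": 72}, {"dp": [-95, 62, 10], "roll": 0, "jaw": 72}, {"dp": [-145, 95, 25], "roll": 0, "jaw": 72}, {"dp": [-195, 128, 50], "roll": 0, "jaw": 72}, {"dp": [-235, 155, 80], "roll": 0, "jaw": 72}]'

```text
time_s: 15.5
tcp_pos: [0.5295, 0.3359, 0.1091]
eef_rot: [180.0, -0.0, -103.0]
contact_force: [0.5, -0.1, -0.3]
gripper_width: 0.0628
gripper_force: 0.0
```

Call:
send_rows --steps '[{"dp": [0, 0, 10], "roll": 0, "jaw": 72}, {"dp": [0, 0, 10], "roll": 0, "jaw": 72}, {"dp": [0, 0, 10], "roll": 0, "jaw": 72}]'

```text
time_s: 15.88
tcp_pos: [0.5312, 0.3335, 0.1008]
eef_rot: [-180.0, -0.0, -103.1]
contact_force: [-0.5, 0.0, 0.6]
gripper_width: 0.0629
gripper_force: 0.0
```

```bash
python3 - <<'E'
from h import *
S=cap('scene','s6.png');D=cap('side','d6.png')
bots(S); bots(D,(235,310,285,360)); go(.5305,.334,.046,TY-90)
E
```

```text
bottle [372.121 192.325] 157 [0.54  0.248 0.06 ]
bottle [266.172 336.578] 379 [0.512 0.358 0.06 ]
bottle [236.515 352.03 ] 66 [0.538 0.423 0.06 ]
at [0.532 0.334 0.101] [-179.961    0.06  -103.085] t 15.975 dp [-0.2  1.1 55.4] roll -0.001
```

Call:
send_rows --steps '[{"dp": [0, 1, 25], "roll": 0, "jaw": 72}, {"dp": [0, 1, 45], "roll": 0, "jaw": 72}, {"dp": [0, 1, 55], "roll": 0, "jaw": 72}, {"dp": [0, 1, 55], "roll": 0, "jaw": 60}, {"dp": [0, 1, 55], "roll": 0, "jaw": 50}]' --newtons 12

```text
time_s: 16.6
tcp_pos: [0.5303, 0.3348, 0.0465]
eef_rot: [-180.0, 0.1, -103.0]
contact_force: [0.5, -0.6, 0.2]
gripper_width: 0.0486
gripper_force: 0.0
```

Call:
send_rows --steps '[{"dp": [0, 0, 0], "roll": 0, "jaw": 40}, {"dp": [0, 0, 0], "roll": 0, "jaw": 40}, {"dp": [0, 0, 0], "roll": 0, "jaw": 40}, {"dp": [0, 0, -10], "roll": 0, "jaw": 40}, {"dp": [0, 0, -35], "roll": 0, "jaw": 40}]' --newtons 12

```text
time_s: 17.23
tcp_pos: [0.5289, 0.3338, 0.08]
eef_rot: [179.9, -0.1, -103.0]
contact_force: [-0.1, -0.2, 1.1]
gripper_width: 0.0417
gripper_force: 12.0
```

Call:
send_rows --steps '[{"dp": [0, 0, -40], "roll": 0, "jaw": 40}, {"dp": [0, 0, -80], "roll": 0, "jaw": 40}, {"dp": [0, 0, -105], "roll": 0, "jaw": 40}, {"dp": [0, 0, -105], "roll": 0, "jaw": 40}]'

```text
time_s: 17.73
tcp_pos: [0.5305, 0.3353, 0.1885]
eef_rot: [-179.9, 0.2, -103.0]
contact_force: [-0.9, 0.0, -0.8]
gripper_width: 0.0414
gripper_force: 12.0
```

```bash
python3 - <<'E'
from h import *
go(*T(-.077,.046),.10,TY-90)
E
```

```text
at [0.531 0.335 0.188] [-179.866    0.226 -102.992] t 17.725 dp [235.8  -1.9  88.5] roll 0.0
```

Call:
send_rows --steps '[{"dp": [25, 0, 0], "roll": 0, "jaw": 40}, {"dp": [80, -1, 0], "roll": 0, "jaw": 40}, {"dp": [140, -1, 0], "roll": 0, "jaw": 40}, {"dp": [195, -2, 10], "roll": 0, "jaw": 40}, {"dp": [234, -2, 30], "roll": 0, "jaw": 40}]'

```text
time_s: 18.35
tcp_pos: [0.478, 0.1041, 0.1553]
eef_rot: [-180.0, 0.0, -103.0]
contact_force: [1.0, 0.2, -0.7]
gripper_width: 0.0414
gripper_force: 12.0
```

Call:
send_rows --steps '[{"dp": [0, 0, 30], "roll": 0, "jaw": 40}, {"dp": [0, 0, 55], "roll": 0, "jaw": 40}, {"dp": [0, 0, 55], "roll": 0, "jaw": 40}, {"dp": [0, 0, 55], "roll": 0, "jaw": 40}]'

```text
time_s: 18.85
tcp_pos: [0.4793, 0.1062, 0.101]
eef_rot: [-180.0, -0.0, -103.0]
contact_force: [0.6, 0.5, -0.1]
gripper_width: 0.0417
gripper_force: 12.0
```

```bash
python3 - <<'E'
from h import *
go(*T(-.077,.046),.051,TY-90)
E
```

```text
at [0.479 0.106 0.101] [-179.993   -0.009 -102.984] t 18.85 dp [ 1.1 -0.3 50. ] roll 0.0
```

Call:
send_rows --steps '[{"dp": [1, 0, 20], "roll": 0, "jaw": 40}, {"dp": [1, 0, 38], "roll": 0, "jaw": 40}, {"dp": [1, 0, 46], "roll": 0, "jaw": 40}, {"dp": [1, 0, 50], "roll": 0, "jaw": 40}, {"dp": [1, 0, 50], "roll": 0, "jaw": 40}]'

```text
time_s: 19.48
tcp_pos: [0.4791, 0.1053, 0.051]
eef_rot: [-180.0, 0.0, -103.0]
contact_force: [-0.0, 0.8, 0.0]
gripper_width: 0.0416
gripper_force: 12.0
```

Call:
send_rows --steps '[{"dp": [0, 0, 1], "roll": 0, "jaw": 44}, {"dp": [0, 0, 1], "roll": 0, "jaw": 50}, {"dp": [0, 0, 0], "roll": 0, "jaw": 56}, {"dp": [0, 0, 0], "roll": 0, "jaw": 60}, {"dp": [0, 0, 0], "roll": 0, "jaw": 60}]'

```text
time_s: 20.1
tcp_pos: [0.4788, 0.1051, 0.0506]
eef_rot: [180.0, 0.0, -103.0]
contact_force: [0.1, -1.7, 0.0]
gripper_width: 0.0524
gripper_force: 0.0
```

Call:
send_rows --steps '[{"dp": [0, 0, -20], "roll": 0, "jaw": 60}, {"dp": [0, 0, -60], "roll": 0, "jaw": 60}, {"dp": [0, 0, -100], "roll": 0, "jaw": 66}, {"dp": [0, 0, -140], "roll": 0, "jaw": 72}, {"dp": [0, 0, -140], "roll": 0, "jaw": 72}]'

```text
time_s: 20.72
tcp_pos: [0.4805, 0.106, 0.1938]
eef_rot: [-179.7, 0.2, -103.0]
contact_force: [-0.2, 0.1, -0.1]
gripper_width: 0.0628
gripper_force: 0.0
```

```bash
python3 - <<'E'
from h import *
S=cap('scene','s7.png'); bots(S); bots(cap('side'),(235,265,315,360)); go(.539,.252,.12,TY-90)
E
```

```text
bottle [372.579 191.57 ] 114 [0.54  0.251 0.06 ]
bottle [285.91  300.418] 122 [0.538 0.253 0.06 ]
at [0.479 0.105 0.191] [-179.989    0.043 -103.02 ] t 20.825 dp [-156.7  -25.7   70.5] roll -0.0
```

Call:
send_rows --steps '[{"dp": [-40, -6, 0], "roll": 0, "jaw": 72}, {"dp": [-85, -14, 5], "roll": 0, "jaw": 72}, {"dp": [-125, -20, 30], "roll": 0, "jaw": 72}, {"dp": [-157, -26, 65], "roll": 0, "jaw": 72}, {"dp": [-157, -26, 85], "roll": 0, "jaw": 72}]'

```text
time_s: 21.45
tcp_pos: [0.5387, 0.2531, 0.1014]
eef_rot: [179.8, -0.2, -102.9]
contact_force: [0.0, 0.2, 0.3]
gripper_width: 0.0629
gripper_force: 0.0
```

Call:
send_rows --steps '[{"dp": [0, 0, 5], "roll": 0, "jaw": 72}, {"dp": [0, 0, 5], "roll": 0, "jaw": 72}, {"dp": [0, 0, 5], "roll": 0, "jaw": 72}]'

```text
time_s: 21.82
tcp_pos: [0.5399, 0.2522, 0.1015]
eef_rot: [-179.9, 0.1, -103.0]
contact_force: [0.2, -0.4, 0.4]
gripper_width: 0.0633
gripper_force: 0.0
```

```bash
python3 - <<'E'
from h import *
go(.539,.252,.046,TY-90)
E
```

```text
at [0.54  0.252 0.102] [-179.946    0.063 -103.017] t 21.825 dp [ 0.4  0.8 55.5] roll -0.0
```

Call:
send_rows --steps '[{"dp": [0, 1, 25], "roll": 0, "jaw": 72}, {"dp": [0, 1, 45], "roll": 0, "jaw": 72}, {"dp": [0, 1, 55], "roll": 0, "jaw": 72}, {"dp": [0, 1, 55], "roll": 0, "jaw": 60}, {"dp": [0, 1, 55], "roll": 0, "jaw": 50}]' --newtons 12

```text
time_s: 22.45
tcp_pos: [0.5391, 0.2528, 0.0466]
eef_rot: [-179.9, 0.1, -103.0]
contact_force: [0.3, -0.5, -0.6]
gripper_width: 0.0483
gripper_force: 0.0
```

Call:
send_rows --steps '[{"dp": [0, 0, 0], "roll": 0, "jaw": 40}, {"dp": [0, 0, 0], "roll": 0, "jaw": 40}, {"dp": [0, 0, 0], "roll": 0, "jaw": 40}, {"dp": [0, 0, -10], "roll": 0, "jaw": 40}, {"dp": [0, 0, -35], "roll": 0, "jaw": 40}]' --newtons 12

```text
time_s: 23.08
tcp_pos: [0.5377, 0.2517, 0.0801]
eef_rot: [179.9, -0.1, -103.0]
contact_force: [0.5, -0.1, -0.8]
gripper_width: 0.0416
gripper_force: 12.0
```

Call:
send_rows --steps '[{"dp": [0, 0, -40], "roll": 0, "jaw": 40}, {"dp": [0, 0, -80], "roll": 0, "jaw": 40}, {"dp": [0, 0, -105], "roll": 0, "jaw": 40}, {"dp": [0, 0, -105], "roll": 0, "jaw": 40}]'

```text
time_s: 23.58
tcp_pos: [0.5394, 0.2531, 0.1884]
eef_rot: [-179.8, 0.2, -103.0]
contact_force: [0.2, -0.6, -1.4]
gripper_width: 0.0418
gripper_force: 12.0
```

```bash
python3 - <<'E'
from h import *
go(*T(0,.046),.10,TY-90)
S=cap('scene','s8.png');W=cap('wrist')
cv2.imwrite('pics/c8.png',np.hstack([cv2.resize(W[0],(400,300)),cv2.resize(S[0][150:330,230:470],(400,300),interpolation=0)]))
E
```

```text
at [0.539 0.253 0.188] [-179.844    0.209 -103.   ] t 23.575 dp [157.7 -51.8  88.4] roll 0.0
```

View pics/c8.png

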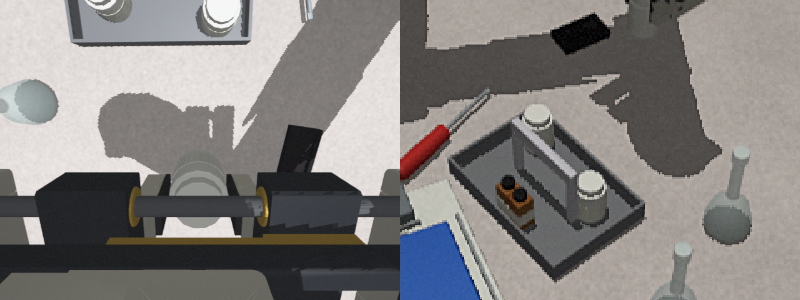

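Two bottles stand upright at the ends of the tray's free side and the third is in the jaws.

Call:
send_rows --steps '[{"dp": [20, -6, 0], "roll": 0, "jaw": 40}, {"dp": [60, -19, 0], "roll": 0, "jaw": 40}, {"dp": [105, -34, 0], "roll": 0, "jaw": 40}, {"dp": [140, -46, 0], "roll": 0, "jaw": 40}, {"dp": [157, -51, 15], "roll": 0, "jaw": 40}]'

```text
time_s: 24.3
tcp_pos: [0.5529, 0.0856, 0.1703]
eef_rot: [-180.0, 0.0, -103.1]
contact_force: [-0.6, 0.1, -0.5]
gripper_width: 0.0415
gripper_force: 12.0
```

Call:
send_rows --steps '[{"dp": [0, 0, 10], "roll": 0, "jaw": 40}, {"dp": [0, 0, 35], "roll": 0, "jaw": 40}, {"dp": [0, 0, 55], "roll": 0, "jaw": 40}, {"dp": [0, 0, 55], "roll": 0, "jaw": 40}, {"dp": [0, 0, 55], "roll": 0, "jaw": 40}]'

```text
time_s: 24.92
tcp_pos: [0.5531, 0.0885, 0.1157]
eef_rot: [-180.0, -0.0, -103.0]
contact_force: [0.4, -0.3, -0.6]
gripper_width: 0.0418
gripper_force: 12.0
```

```bash
python3 - <<'E'
from h import *
go(*T(0,.046),.051,TY-90)
E
```

```text
at [0.553 0.088 0.116] [-179.995   -0.014 -102.957] t 24.925 dp [ 0.4 -1.4 64.7] roll 0.001
```

Call:
send_rows --steps '[{"dp": [0, -1, 20], "roll": 0, "jaw": 40}, {"dp": [0, -1, 42], "roll": 0, "jaw": 40}, {"dp": [0, -1, 57], "roll": 0, "jaw": 40}, {"dp": [0, -1, 65], "roll": 0, "jaw": 40}, {"dp": [0, -1, 65], "roll": 0, "jaw": 40}]'

```text
time_s: 25.55
tcp_pos: [0.5539, 0.0881, 0.0506]
eef_rot: [-180.0, 0.0, -103.0]
contact_force: [-0.8, 3.1, -0.2]
gripper_width: 0.0415
gripper_force: 13.5
```

Call:
send_rows --steps '[{"dp": [0, 0, 1], "roll": 0, "jaw": 44}, {"dp": [0, 0, 1], "roll": 0, "jaw": 50}, {"dp": [0, 0, 0], "roll": 0, "jaw": 56}, {"dp": [0, 0, 0], "roll": 0, "jaw": 58}, {"dp": [0, 0, 0], "roll": 0, "jaw": 58}]'

```text
time_s: 26.18
tcp_pos: [0.554, 0.0879, 0.0507]
eef_rot: [-180.0, 0.0, -103.0]
contact_force: [-1.8, 2.9, 1.9]
gripper_width: 0.0506
gripper_force: 2.0
```

Call:
send_rows --steps '[{"dp": [0, 0, -20], "roll": 0, "jaw": 58}, {"dp": [0, 0, -60], "roll": 0, "jaw": 58}, {"dp": [0, 0, -100], "roll": 0, "jaw": 58}, {"dp": [0, 0, -150], "roll": 0, "jaw": 70}, {"dp": [0, 0, -180], "roll": 0, "jaw": 70}]'

```text
time_s: 26.8
tcp_pos: [0.5545, 0.0873, 0.2332]
eef_rot: [-179.9, 0.0, -103.0]
contact_force: [-0.1, 0.7, -0.1]
gripper_width: 0.0603
gripper_force: 0.0
```

Call:
send_rows --steps '[{"dp": [-60, 0, 0], "roll": 0, "jaw": 70}, {"dp": [-120, 0, 0], "roll": 0, "jaw": 70}, {"dp": [-180, 0, 0], "roll": 0, "jaw": 70}, {"dp": [-180, 0, 0], "roll": 0, "jaw": 70}, {"dp": [-180, 0, 0], "roll": 0, "jaw": 70}]'

```text
time_s: 27.42
tcp_pos: [0.5941, 0.2627, 0.2298]
eef_rot: [180.0, -0.1, -103.0]
contact_force: [0.3, -0.6, -0.4]
gripper_width: 0.0615
gripper_force: 0.0
```

```bash
python3 - <<'E'
from h import *
S=cap('scene','s9.png');D=cap('side','d9.png');W=cap('wrist')
cv2.imwrite('pics/c9.png',np.vstack([np.hstack([cv2.resize(W[0],(400,300)),cv2.resize(S[0][195:330,245:425],(400,300),interpolation=0)]),np.hstack([cv2.resize(D[0][200:320,270:430],(400,300),interpolation=0),np.zeros((300,400,3),np.uint8)])]))
tray_scene(S); go(.544,.043,.2,TY)
E
```

```text
handle mid [0.543 0.043 0.098] len 0.11475675469071239 yaw -13.641377613038923
rim mid [0.545 0.043 0.03 ] sides [np.float64(0.221), np.float64(0.149), np.float64(0.217), np.float64(0.148)] yaws [np.float64(-12.76852306497369), np.float64(-13.081768974414155)]
at [0.594 0.262 0.231] [-179.993   -0.007 -103.073] t 27.575 dp [224.6  -0.5  30.8] roll -1.572
```

View pics/c9.png

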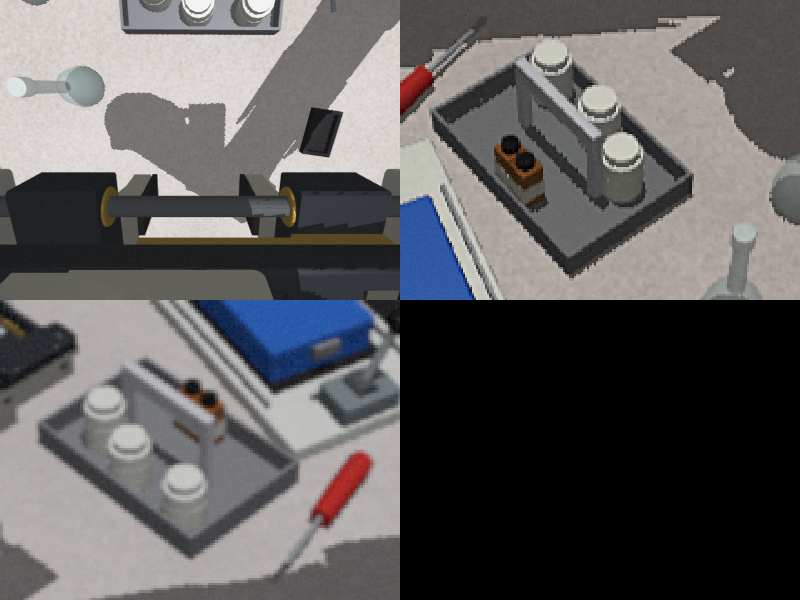

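All three bottles and the pair stand upright in the tray. The handle ends at (299.5,222) and (333.7,255.3) lie within 1 px of before, so the tray hasn't moved. Next I'll turn to take the handle.

Call:
send_rows --steps '[{"dp": [22, 0, 0], "roll": -0.18, "jaw": 50}, {"dp": [44, 0, 0], "roll": -0.36, "jaw": 40}, {"dp": [66, 0, 0], "roll": -0.54, "jaw": 40}, {"dp": [88, 0, 0], "roll": -0.72, "jaw": 40}, {"dp": [112, 0, 0], "roll": -0.9, "jaw": 40}]'

```text
time_s: 28.2
tcp_pos: [0.5688, 0.1522, 0.2311]
eef_rot: [-180.0, -0.0, -51.2]
contact_force: [0.0, -0.7, 0.3]
gripper_width: 0.035
gripper_force: 0.0
```

Call:
send_rows --steps '[{"dp": [18, 22, 0], "roll": -0.17, "jaw": 40}, {"dp": [36, 44, 0], "roll": -0.34, "jaw": 40}, {"dp": [54, 66, 10], "roll": -0.51, "jaw": 40}, {"dp": [70, 88, 30], "roll": -0.672, "jaw": 40}, {"dp": [70, 88, 60], "roll": -0.672, "jaw": 40}]'

```text
time_s: 28.82
tcp_pos: [0.5437, 0.0421, 0.1715]
eef_rot: [-179.9, -0.1, -13.0]
contact_force: [0.9, 0.8, 0.3]
gripper_width: 0.0352
gripper_force: 0.0
```

Call:
send_rows --steps '[{"dp": [0, 0, 0], "roll": 0, "jaw": 40}, {"dp": [0, 0, 0], "roll": 0, "jaw": 40}, {"dp": [0, 0, 0], "roll": 0, "jaw": 40}]'

```text
time_s: 29.2
tcp_pos: [0.5447, 0.0447, 0.1719]
eef_rot: [-179.9, -0.1, -12.9]
contact_force: [-0.9, -0.6, -0.0]
gripper_width: 0.0352
gripper_force: 0.0
```

```bash
python3 - <<'E'
from h import *
go(.544,.043,.087,TY); W=cap('wrist','w10.png'); print(r.get_state()['gripper_width'],r.get_state()['joints'])
for p in [(*T(-.06,0),.098),(*T(.06,0),.098)]: print(proj(W,p))
E
```

```text
at [0.545 0.045 0.172] [-179.94    -0.106  -12.924] t 29.2 dp [-0.3  1.8 84.9] roll 0.001
0.034969255972851304 [ 25.26   11.692 -21.266   0.015 -56.936  51.815]
[318.198 342.836]
[318.571 161.775]
```

View pics/w10.png

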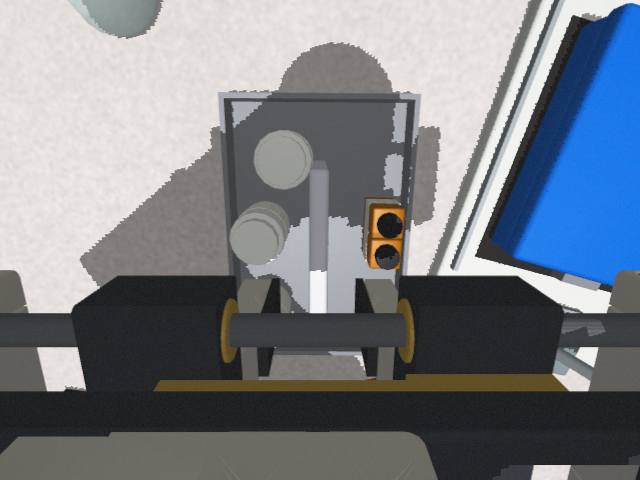

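The handle bar is at column 319 with its far end at row 160, against a predicted (318.5,162), so it is centred between the fingers. All bottles are upright. Lowering to grip the bar.

Call:
send_rows --steps '[{"dp": [0, 1, 30], "roll": 0, "jaw": 40}, {"dp": [0, 1, 60], "roll": 0, "jaw": 40}, {"dp": [0, 1, 78], "roll": 0, "jaw": 40}, {"dp": [0, 1, 85], "roll": 0, "jaw": 40}, {"dp": [0, 1, 85], "roll": 0, "jaw": 40}]'

```text
time_s: 29.88
tcp_pos: [0.544, 0.0436, 0.0858]
eef_rot: [180.0, -0.0, -12.9]
contact_force: [0.8, 0.4, -0.1]
gripper_width: 0.0352
gripper_force: 0.0
```

Call:
send_rows --steps '[{"dp": [0, 0, 0], "roll": 0, "jaw": 28}, {"dp": [0, 0, 0], "roll": 0, "jaw": 20}, {"dp": [0, 0, 0], "roll": 0, "jaw": 15}, {"dp": [0, 0, 0], "roll": 0, "jaw": 5}, {"dp": [0, 0, 0], "roll": 0, "jaw": 5}]' --newtons 20

```text
time_s: 30.5
tcp_pos: [0.5442, 0.0438, 0.086]
eef_rot: [-180.0, -0.1, -12.9]
contact_force: [-0.9, 3.3, 3.5]
gripper_width: 0.0119
gripper_force: 20.0
```

Call:
send_rows --steps '[{"dp": [0, 0, 0], "roll": 0, "jaw": 5}, {"dp": [0, 0, 0], "roll": 0, "jaw": 5}, {"dp": [0, 0, 0], "roll": 0, "jaw": 5}]' --newtons 55

```text
time_s: 30.88
tcp_pos: [0.5442, 0.0438, 0.086]
eef_rot: [-180.0, -0.0, -12.9]
contact_force: [-2.0, 4.0, 5.9]
gripper_width: 0.0116
gripper_force: 55.0
```

Lifting gently.

Call:
send_rows --steps '[{"dp": [0, 0, -3], "roll": 0, "jaw": 5}, {"dp": [0, 0, -8], "roll": 0, "jaw": 5}, {"dp": [0, 0, -15], "roll": 0, "jaw": 5}, {"dp": [0, 0, -23], "roll": 0, "jaw": 5}, {"dp": [0, 0, -31], "roll": 0, "jaw": 5}]'

```text
time_s: 31.5
tcp_pos: [0.5438, 0.0434, 0.1172]
eef_rot: [-180.0, -0.0, -12.9]
contact_force: [-0.3, 0.1, -5.6]
gripper_width: 0.0113
gripper_force: 55.0
```

Call:
send_rows --steps '[{"dp": [0, 0, -8], "roll": 0, "jaw": 5}, {"dp": [0, 0, -17], "roll": 0, "jaw": 5}, {"dp": [0, 0, -27], "roll": 0, "jaw": 5}, {"dp": [0, 0, -37], "roll": 0, "jaw": 5}, {"dp": [0, 0, -46], "roll": 0, "jaw": 5}]'

```text
time_s: 32.12
tcp_pos: [0.5438, 0.0435, 0.1633]
eef_rot: [-180.0, -0.0, -12.9]
contact_force: [-0.3, 1.4, -6.5]
gripper_width: 0.0115
gripper_force: 55.0
```

Call:
send_rows --steps '[{"dp": [0, 0, -7], "roll": 0, "jaw": 5}, {"dp": [0, 0, -12], "roll": 0, "jaw": 5}, {"dp": [0, 0, -15], "roll": 0, "jaw": 5}, {"dp": [0, 0, -16], "roll": 0, "jaw": 5}, {"dp": [0, 0, -16], "roll": 0, "jaw": 5}]'

```text
time_s: 32.75
tcp_pos: [0.5436, 0.0434, 0.1784]
eef_rot: [180.0, 0.0, -12.9]
contact_force: [0.8, -0.6, -6.8]
gripper_width: 0.0118
gripper_force: 55.0
```

```bash
python3 - <<'E'
from h import *
go(.465,-.341,.18,-28.3); S=cap('scene','s11.png');D=cap('side'); W=cap('wrist')
cv2.imwrite('pics/c11.png',np.vstack([np.hstack([cv2.resize(W[0],(400,300)),cv2.resize(S[0][150:330,230:470],(400,300),interpolation=0)]),np.hstack([cv2.resize(D[0][150:300,250:450],(400,300),interpolation=0),np.zeros((300,400,3),np.uint8)])]))
E
```

```text
at [0.544 0.043 0.178] [179.993   0.016 -12.94 ] t 32.75 dp [  9.5 392.3  -1.6] roll 0.268
```

View pics/c11.png

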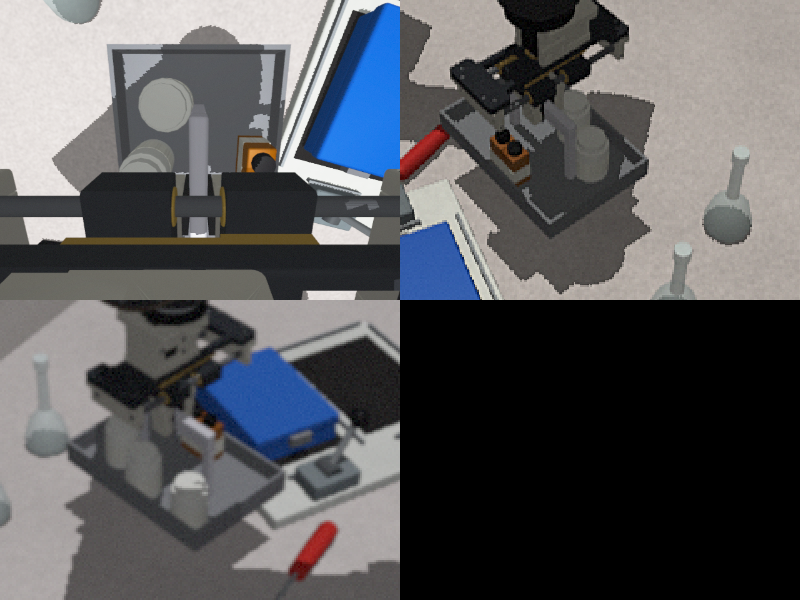

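The tray hangs level with everything upright. I'll raise it above the levers and box, then carry it across to the right berth.

Call:
send_rows --steps '[{"dp": [0, 0, -5], "roll": 0, "jaw": 5}, {"dp": [0, 0, -14], "roll": 0, "jaw": 5}, {"dp": [0, 0, -26], "roll": 0, "jaw": 5}, {"dp": [0, 0, -38], "roll": 0, "jaw": 5}, {"dp": [0, 0, -50], "roll": 0, "jaw": 5}]'

```text
time_s: 33.52
tcp_pos: [0.5439, 0.0435, 0.2298]
eef_rot: [-180.0, -0.0, -12.9]
contact_force: [0.7, 0.4, -6.1]
gripper_width: 0.0117
gripper_force: 55.0
```

Call:
send_rows --steps '[{"dp": [0, 2, -10], "roll": 0, "jaw": 5}, {"dp": [0, 7, -17], "roll": 0, "jaw": 5}, {"dp": [0, 16, -22], "roll": 0, "jaw": 5}, {"dp": [0, 29, -23], "roll": 0, "jaw": 5}, {"dp": [0, 46, -23], "roll": 0, "jaw": 5}]'

```text
time_s: 34.15
tcp_pos: [0.5329, -0.0024, 0.2513]
eef_rot: [180.0, 0.0, -12.9]
contact_force: [0.1, -0.6, -6.0]
gripper_width: 0.0114
gripper_force: 55.0
```

Call:
send_rows --steps '[{"dp": [0, 22, 0], "roll": 0, "jaw": 5}, {"dp": [1, 48, 0], "roll": 0, "jaw": 5}, {"dp": [2, 76, 0], "roll": 0, "jaw": 5}, {"dp": [3, 104, 0], "roll": 0, "jaw": 5}, {"dp": [4, 132, 0], "roll": 0, "jaw": 5}]'

```text
time_s: 34.78
tcp_pos: [0.5069, -0.1329, 0.2514]
eef_rot: [180.0, 0.0, -13.0]
contact_force: [0.1, 0.3, -5.7]
gripper_width: 0.0117
gripper_force: 55.0
```

Call:
send_rows --steps '[{"dp": [1, 28, 0], "roll": 0, "jaw": 5}, {"dp": [2, 56, 0], "roll": 0, "jaw": 5}, {"dp": [3, 84, 0], "roll": 0, "jaw": 5}, {"dp": [4, 112, 0], "roll": 0, "jaw": 5}, {"dp": [5, 138, 0], "roll": 0, "jaw": 5}]'

```text
time_s: 35.4
tcp_pos: [0.4805, -0.2685, 0.2513]
eef_rot: [180.0, 0.0, -13.0]
contact_force: [0.8, 0.7, -5.6]
gripper_width: 0.0116
gripper_force: 55.0
```

Call:
send_rows --steps '[{"dp": [0, 24, 0], "roll": 0.02, "jaw": 5}, {"dp": [0, 44, 0], "roll": 0.06, "jaw": 5}, {"dp": [0, 59, 0], "roll": 0.11, "jaw": 5}, {"dp": [0, 69, 0], "roll": 0.16, "jaw": 5}, {"dp": [0, 75, 0], "roll": 0.21, "jaw": 5}]'

```text
time_s: 36.02
tcp_pos: [0.4646, -0.3403, 0.2514]
eef_rot: [-180.0, 0.0, -25.2]
contact_force: [0.6, 0.2, -5.5]
gripper_width: 0.0115
gripper_force: 55.0
```

```bash
python3 - <<'E'
from h import *
go(.465,-.341,.16,-28.3)
E
```

```text
at [ 0.465 -0.34   0.251] [-179.999    0.012  -25.167] t 36.025 dp [ 0.7  0.5 91.4] roll 0.055
```

Call:
send_rows --steps '[{"dp": [0, 0, 2], "roll": 0.02, "jaw": 5}, {"dp": [0, 0, 8], "roll": 0.04, "jaw": 5}, {"dp": [0, 0, 18], "roll": 0.055, "jaw": 5}, {"dp": [0, 0, 28], "roll": 0.055, "jaw": 5}, {"dp": [0, 0, 34], "roll": 0.055, "jaw": 5}]'

```text
time_s: 36.65
tcp_pos: [0.4647, -0.3394, 0.2164]
eef_rot: [180.0, 0.1, -28.1]
contact_force: [-0.2, -0.7, -5.4]
gripper_width: 0.0116
gripper_force: 55.0
```

```bash
python3 - <<'E'
from h import *
D=cap('side'); im=cv2.imread('pics/d9.png')
x0,y0=380,150; m=(im.max(2)<48).astype(np.uint8)[y0:240,x0:500]; n,l,st,c=cv2.connectedComponentsWithStats(m); i=1+np.argmax(st[1:,4]); h=cv2.findContours((l==i).astype(np.uint8),0,1)[0][0]; h=cv2.approxPolyDP(cv2.convexHull(h),3,True).reshape(-1,2)+[x0,y0]
for q in h: print('berth',q,ray(D,q,.02))
S=cap('scene'); W=cap('wrist')
cv2.imwrite('pics/c12.png',np.vstack([np.hstack([cv2.resize(W[0],(400,300)),cv2.resize(S[0][235:460,60:360],(400,300),interpolation=0)]),np.hstack([cv2.resize(im[140:260,370:530],(400,300),interpolation=0),cv2.resize(D[0][110:260,340:540],(400,300),interpolation=0)])]))
go(.465,-.341,.16,-28.3)
E
```

```text
berth [397 181] [ 0.567 -0.325  0.02 ]
berth [433 169] [ 0.507 -0.436  0.02 ]
berth [470 201] [ 0.354 -0.353  0.02 ]
berth [432 215] [ 0.415 -0.24   0.02 ]
at [ 0.465 -0.34   0.217] [179.988   0.047 -28.107] t 36.8 dp [ 0.8  1.2 57.1] roll 0.003
```

View pics/c12.png

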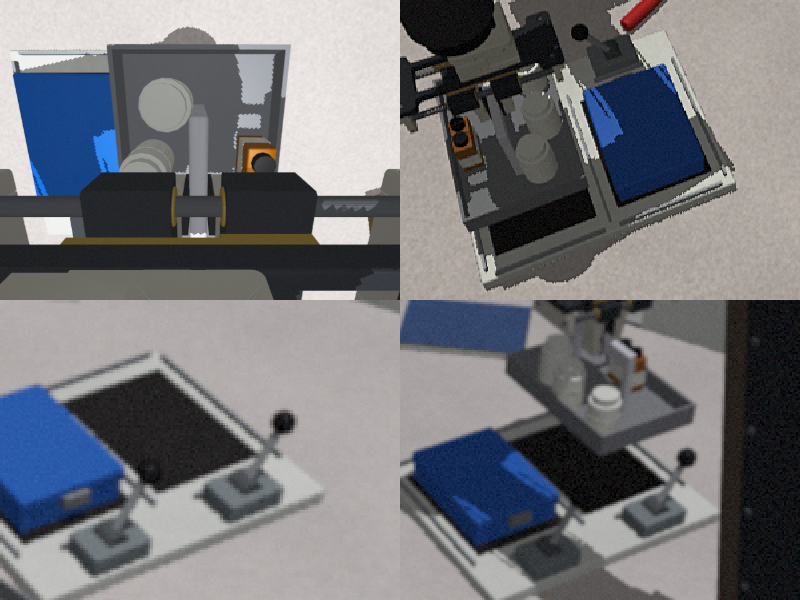

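The tray hangs level above the right berth, yaw-aligned with the deck. The side view puts the mat centre at about (0.463,-0.340), which agrees. Lowering.

Call:
send_rows --steps '[{"dp": [0, 0, 6], "roll": 0.002, "jaw": 5}, {"dp": [0, 0, 16], "roll": 0.003, "jaw": 5}, {"dp": [0, 0, 28], "roll": 0.003, "jaw": 5}, {"dp": [0, 0, 40], "roll": 0.003, "jaw": 5}, {"dp": [0, 0, 50], "roll": 0.003, "jaw": 5}]'

```text
time_s: 37.42
tcp_pos: [0.4647, -0.3396, 0.1664]
eef_rot: [180.0, 0.1, -28.3]
contact_force: [1.3, 0.5, -5.5]
gripper_width: 0.0118
gripper_force: 55.0
```

Call:
send_rows --steps '[{"dp": [0, 0, 10], "roll": 0, "jaw": 5}, {"dp": [0, 0, 20], "roll": 0, "jaw": 5}, {"dp": [0, 0, 29], "roll": 0, "jaw": 5}, {"dp": [0, 0, 36], "roll": 0, "jaw": 5}, {"dp": [0, 0, 40], "roll": 0, "jaw": 5}]'

```text
time_s: 38.05
tcp_pos: [0.4649, -0.3396, 0.1271]
eef_rot: [180.0, 0.0, -28.3]
contact_force: [-0.7, 0.0, -5.4]
gripper_width: 0.0113
gripper_force: 55.0
```

Call:
send_rows --steps '[{"dp": [0, 0, 0], "roll": 0, "jaw": 5}, {"dp": [0, 0, 0], "roll": 0, "jaw": 5}]'

```text
time_s: 38.3
tcp_pos: [0.4652, -0.3398, 0.1279]
eef_rot: [-180.0, -0.0, -28.3]
contact_force: [0.1, -0.4, -6.2]
gripper_width: 0.0117
gripper_force: 55.0
```

```bash
python3 - <<'E'
from h import *
go(.464,-.340,.106,-28.3)
E
```

```text
at [ 0.465 -0.34   0.128] [-179.999   -0.041  -28.286] t 38.3 dp [-1.   0.8 21.9] roll 0.0
```

Call:
send_rows --steps '[{"dp": [-1, 1, 4], "roll": 0, "jaw": 5}, {"dp": [-1, 1, 9], "roll": 0, "jaw": 5}, {"dp": [-1, 1, 14], "roll": 0, "jaw": 5}, {"dp": [-1, 1, 18], "roll": 0, "jaw": 5}, {"dp": [-1, 1, 20], "roll": 0, "jaw": 5}]'

```text
time_s: 38.92
tcp_pos: [0.4635, -0.34, 0.1071]
eef_rot: [180.0, 0.0, -28.3]
contact_force: [-0.1, 1.6, -6.5]
gripper_width: 0.0116
gripper_force: 55.0
```

Call:
send_rows --steps '[{"dp": [0, 0, 0.5], "roll": 0, "jaw": 5}, {"dp": [0, 0, 1], "roll": 0, "jaw": 5}, {"dp": [0, 0, 1], "roll": 0, "jaw": 5}]'

```text
time_s: 39.3
tcp_pos: [0.4637, -0.3401, 0.1067]
eef_rot: [-180.0, -0.0, -28.3]
contact_force: [-0.3, -0.5, -5.5]
gripper_width: 0.0115
gripper_force: 55.0
```

Call:
send_rows --steps '[{"dp": [0, 0, 0.5], "roll": 0, "jaw": 5}, {"dp": [0, 0, 1], "roll": 0, "jaw": 5}, {"dp": [0, 0, 1.3], "roll": 0, "jaw": 5}, {"dp": [0, 0, 1.3], "roll": 0, "jaw": 5}]'

```text
time_s: 39.8
tcp_pos: [0.4637, -0.3401, 0.106]
eef_rot: [180.0, -0.0, -28.3]
contact_force: [-2.9, 3.8, 6.6]
gripper_width: 0.0116
gripper_force: 55.0
```

Contact is at the expected height, so the tray is on the deck top and not on a rail. Releasing.

Call:
send_rows --steps '[{"dp": [0, 0, 1], "roll": 0, "jaw": 17}, {"dp": [0, 0, 1], "roll": 0, "jaw": 22}, {"dp": [0, 0, 0], "roll": 0, "jaw": 30}, {"dp": [0, 0, 0], "roll": 0, "jaw": 36}, {"dp": [0, 0, 0], "roll": 0, "jaw": 36}]'

```text
time_s: 40.42
tcp_pos: [0.4637, -0.3401, 0.1052]
eef_rot: [180.0, -0.0, -28.3]
contact_force: [0.3, -0.9, -0.5]
gripper_width: 0.0314
gripper_force: 0.0
```

Call:
send_rows --steps '[{"dp": [0, 0, -10], "roll": 0, "jaw": 36}, {"dp": [0, 0, -30], "roll": 0, "jaw": 36}, {"dp": [0, 0, -60], "roll": 0, "jaw": 36}, {"dp": [0, 0, -100], "roll": 0, "jaw": 20}, {"dp": [0, 0, -130], "roll": 0, "jaw": 0}]'

```text
time_s: 41.05
tcp_pos: [0.4639, -0.3403, 0.2379]
eef_rot: [-180.0, -0.1, -28.3]
contact_force: [1.3, -0.1, -0.5]
gripper_width: 0.0171
gripper_force: 0.0
```

```bash
python3 - <<'E'
from h import *
S=cap('scene','s13.png');D=cap('side','d13.png'); W=cap('wrist')
cv2.imwrite('pics/c13.png',np.vstack([np.hstack([cv2.resize(W[0],(400,300)),cv2.resize(S[0][235:460,60:360],(400,300),interpolation=0)]),np.hstack([cv2.resize(S[0][260:440,70:310],(400,300),interpolation=0),cv2.resize(D[0][110:260,340:540],(400,300),interpolation=0)])]))
go(.315,-.304,.2)
x0,y0=85,270; im=S[0][y0:310,x0:130]; m=(im.max(2)<40); print('ball scene',np.argwhere(m).mean(0)[::-1]+[x0,y0])
x0,y0=470,175; im=D[0][y0:200,x0:500]; m=(im.max(2)<40); print('ball side',np.argwhere(m).mean(0)[::-1]+[x0,y0])
E
```

```text
at [ 0.464 -0.34   0.238] [-179.967   -0.252  -28.284] t 41.2 dp [-148.9   38.7   37.9] roll 0.0
ball scene [102.919 294.156]
ball side [482.822 188.578]
```

View pics/c13.png

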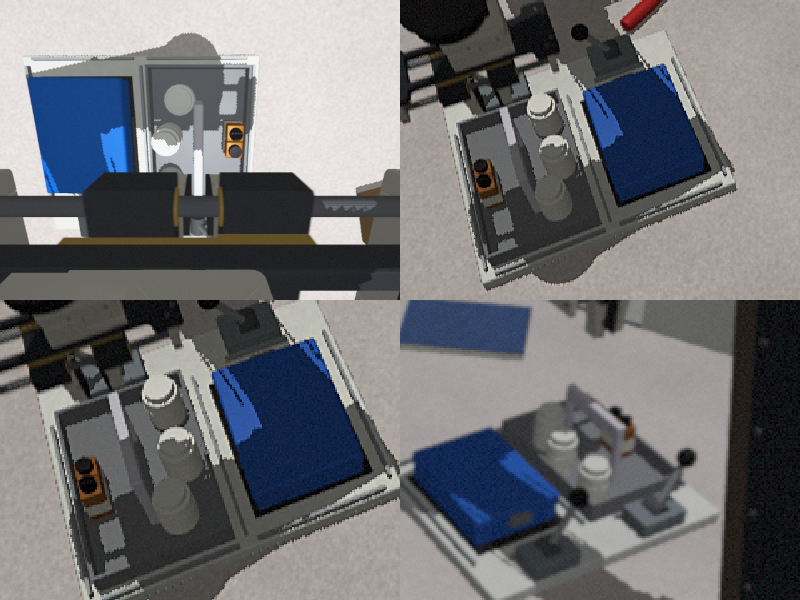

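The tray lies flat inside the right berth's rails, handle free, all bottles upright, and both levers still lean right. Now the right latch, pushed with closed fingers. That view was past the 14 allowed, so I'll rely on numbers from here.

```bash
python3 - <<'E'
from h import *
S=cap('scene');D=cap('side')
def ball(c,u,R=14):
    x0,y0=int(u[0])-R,int(u[1])-R; m=(c[0][y0:y0+2*R,x0:x0+2*R].max(2)<45).astype(np.uint8); n,l,st,cc=cv2.connectedComponentsWithStats(m); i=1+np.argmax(st[1:,4]); return cc[i]+[x0,y0],st[i]
s0=(cv2.imread('pics/s1.png'),)+S[1:]; 
b=[ball(s0,(108,288)),ball(D,(483,188))]; print(b,tri([(s0,b[0][0]),(D,b[1][0])]))
a=np.radians(-28.3); X=np.array([np.cos(a),np.sin(a)]);Y=np.array([-np.sin(a),np.cos(a)]); P=np.array([.464,-.340])-.148*X; bb=tri([(s0,b[0][0]),(D,b[1][0])])[0][:2]
print('pivot',P,'ball rel deck x,y',(bb-P)@X,(bb-P)@Y)
t=P-.085*Y; go(*t,.2,-28.3)
E
```

```text
[(array([108.106, 287.872]), array([  7,   8,  16,  13, 141], dtype=int32)), (array([482.745, 188.574]), array([11, 11,  7,  8, 47], dtype=int32))] (array([ 0.313, -0.304,  0.11 ]), np.float64(0.0005183922891527286))
pivot [ 0.334 -0.27 ] ball rel deck x,y -0.0017242700797585235 -0.04002687221916931
at [ 0.463 -0.34   0.235] [-179.981   -0.004  -28.301] t 41.3 dp [-147.3   84.8   35.3] roll -0.0
```

Call:
send_rows --steps '[{"dp": [-30, 18, 0], "roll": 0, "jaw": 0}, {"dp": [-65, 38, 0], "roll": 0, "jaw": 0}, {"dp": [-100, 58, 0], "roll": 0, "jaw": 0}, {"dp": [-130, 75, 0], "roll": 0, "jaw": 0}, {"dp": [-147, 87, 0], "roll": 0, "jaw": 0}]'

```text
time_s: 41.92
tcp_pos: [0.2911, -0.3467, 0.2347]
eef_rot: [-180.0, 0.1, -28.3]
contact_force: [0.2, -0.1, 0.4]
gripper_width: 0.0005
gripper_force: 0.0
```

Call:
send_rows --steps '[{"dp": [0, 0, 25], "roll": 0, "jaw": 0}, {"dp": [0, 0, 55], "roll": 0, "jaw": 0}, {"dp": [0, 0, 85], "roll": 0, "jaw": 0}, {"dp": [0, 0, 105], "roll": 0, "jaw": 0}, {"dp": [0, 0, 116], "roll": 0, "jaw": 0}]'

```text
time_s: 42.55
tcp_pos: [0.2925, -0.3468, 0.1179]
eef_rot: [180.0, 0.1, -28.3]
contact_force: [-0.6, 0.4, -0.6]
gripper_width: 0.0005
gripper_force: 0.0
```

```bash
python3 - <<'E'
from h import *
go(.336,-.267,.118,-28.3);s=r.get_state();print(s['gripper_width'],s['contact_force'],s['joints'])
E
```

```text
at [ 0.292 -0.347  0.118] [179.994   0.136 -28.293] t 42.55 dp [  0.5 -90.9  -0.1] roll 0.0
0.0005020041152175727 [-0.622  0.389 -0.63 ] [-24.85    6.796 -35.883  -0.003 -47.457  86.558]
```

Now push toward deck +y (tool −y) in moderate steps.

Call:
send_rows --steps '[{"dp": [0, -8, 0], "roll": 0, "jaw": 0}, {"dp": [0, -16, 0], "roll": 0, "jaw": 0}, {"dp": [0, -24, 0], "roll": 0, "jaw": 0}, {"dp": [0, -32, 0], "roll": 0, "jaw": 0}, {"dp": [0, -40, 0], "roll": 0, "jaw": 0}]'

```text
time_s: 43.18
tcp_pos: [0.3124, -0.3113, 0.1196]
eef_rot: [-180.0, -0.0, -28.3]
contact_force: [-0.8, -0.9, 1.8]
gripper_width: 0.0005
gripper_force: 0.7
```

Call:
send_rows --steps '[{"dp": [0, -8, 0], "roll": 0, "jaw": 0}, {"dp": [0, -16, 0], "roll": 0, "jaw": 0}, {"dp": [0, -24, 0], "roll": 0, "jaw": 0}, {"dp": [0, -32, 0], "roll": 0, "jaw": 0}, {"dp": [0, -38, 0], "roll": 0, "jaw": 0}]'

```text
time_s: 43.8
tcp_pos: [0.33, -0.2778, 0.1191]
eef_rot: [-180.0, 0.0, -28.3]
contact_force: [-0.2, -1.0, -1.4]
gripper_width: 0.0005
gripper_force: 0.4
```

```bash
cat >> h.py <<'E'
def ballpos(boxS=(85,262,150,312),boxD=(455,175,500,215)):
    for n,c,b in [('S',cap('scene'),boxS),('D',cap('side'),boxD)]:
        x0,y0,x1,y1=b; m=(c[0][y0:y1,x0:x1].max(2)<45).astype(np.uint8); k,l,st,cc=cv2.connectedComponentsWithStats(m)
        for i in range(1,k):
            if st[i,4]>25: print(n,st[i],cc[i]+[x0,y0],ray(c,cc[i]+[x0,y0],.112))
E
python3 - <<'E'
from h import *
go(.336,-.267,.118,-28.3);ballpos()
c=cap('side');print('thrown expected side px',proj(c,(.352,-.237,.112)),'scene',proj(cap('scene'),(.352,-.237,.112)))
E
```

```text
at [ 0.33  -0.278  0.119] [-179.997    0.019  -28.286] t 43.8 dp [  0.2 -12.3   1.1] roll 0.0
S [  0   0  37  12 173] [ 98.595 266.168] [ 0.259 -0.283  0.112]
S [  4   0  61  48 890] [122.951 279.819] [ 0.323 -0.275  0.112]
S [50  0 15  6 40] [141.9   263.875] [ 0.322 -0.227  0.112]
S [34 37 10 13 32] [122.938 303.375] [ 0.365 -0.31   0.112]
D [ 0  0 17  5 49] [461.122 176.449] [ 0.381 -0.321  0.112]
D [20  0 19 17 78] [481.038 178.5  ] [ 0.333 -0.341  0.112]
D [ 6 13 10 10 72] [465.278 192.625] [ 0.343 -0.262  0.112]
D [ 6 33 12  7 35] [465.2   212.086] [ 0.311 -0.189  0.112]
thrown expected side px [458.008 196.435] scene [148.062 274.748]
```

Call:
send_rows --steps '[{"dp": [0, -6, 0], "roll": 0, "jaw": 0}, {"dp": [0, -12, 0], "roll": 0, "jaw": 0}, {"dp": [0, -17, 0], "roll": 0, "jaw": 0}, {"dp": [0, -22, 0], "roll": 0, "jaw": 0}, {"dp": [0, -22, 0], "roll": 0, "jaw": 0}]'

```text
time_s: 44.62
tcp_pos: [0.3391, -0.2604, 0.1193]
eef_rot: [179.8, 0.1, -28.2]
contact_force: [-5.0, -18.0, -4.6]
gripper_width: 0.0008
gripper_force: 9.2
```

```bash
python3 - <<'E'
from h import *
go(.336,-.267,.118,-28.3);ballpos(boxS=(130,262,165,290),boxD=(445,180,475,210))
E
```

```text
at [ 0.339 -0.26   0.119] [179.763   0.076 -28.199] t 44.625 dp [0.3 7.3 1.3] roll 0.002
S [  0   0  25  25 362] [140.218 271.635] [ 0.334 -0.241  0.112]
D [23  0  7 15 38] [471.263 184.579] [ 0.344 -0.302  0.112]
D [ 9 13 10 10 75] [458.893 197.733] [ 0.348 -0.233  0.112]
```

The end stop is reached: 18 N, and the ball at (459,198) in the side view against (458,196) expected for fully thrown. Backing away.

Call:
send_rows --steps '[{"dp": [0, 10, 0], "roll": 0, "jaw": 0}, {"dp": [0, 25, 0], "roll": 0, "jaw": 0}, {"dp": [0, 40, -20], "roll": 0, "jaw": 0}, {"dp": [0, 50, -60], "roll": 0, "jaw": 0}, {"dp": [0, 50, -110], "roll": 0, "jaw": 0}]'

```text
time_s: 45.35
tcp_pos: [0.316, -0.303, 0.2299]
eef_rot: [-180.0, 0.1, -28.3]
contact_force: [1.5, -1.2, 0.5]
gripper_width: 0.0004
gripper_force: 0.0
```

Call:
send_rows --steps '[{"dp": [0, 0, -20], "roll": 0, "jaw": 0}, {"dp": [0, 0, -20], "roll": 0, "jaw": 0}, {"dp": [0, 0, -20], "roll": 0, "jaw": 0}]'

```text
time_s: 45.72
tcp_pos: [0.3163, -0.3026, 0.2484]
eef_rot: [-180.0, 0.1, -28.3]
contact_force: [-0.3, 0.3, -1.1]
gripper_width: 0.0007
gripper_force: 0.0
```

```bash
python3 - <<'E'
from h import *
go(.4,-.3,.2);ballpos(boxS=(130,262,170,300),boxD=(440,180,480,215))
print('left lever, expected at',proj(cap('scene'),(.389,-.155,.11)));ballpos(boxS=(180,245,215,275),boxD=(415,195,450,222))
S=cap('scene');D=cap('side')
def dark(c,b,n):
    x0,y0,x1,y1=b; h=cv2.cvtColor(c[0][y0:y1,x0:x1],cv2.COLOR_BGR2HSV); m=(h[...,0]>5)&(h[...,0]<25)&(h[...,1]>110)&(h[...,2]>40); print(n,'amber px',m.sum(),np.argwhere(m).mean(0)[::-1]+[x0,y0])
dark(S,(100,320,160,420),'S')
ref=cv2.imread('pics/s13.png')
x0,y0,x1,y1=100,330,215,430; print('change vs s13 in tray region',cv2.absdiff(ref,S[0])[y0:y1,x0:x1].mean())
E
```

```text
at [ 0.316 -0.303  0.248] [-179.972    0.053  -28.299] t 45.725 dp [ 72.5 -41.9  48.4] roll 0.0
S [ 11   7  14  18 135] [147.563 275.015] [ 0.352 -0.238  0.112]
S [11 33 15  5 38] [148.789 297.921] [ 0.394 -0.272  0.112]
D [ 13  12  13  12 100] [459.08 197.19] [ 0.348 -0.236  0.112]
left lever, expected at [192.416 258.071]
S [  8   8  13  13 136] [194.132 258.735] [ 0.394 -0.155  0.112]
S [20 24 10  6 29] [204.069 271.517] [ 0.432 -0.165  0.112]
D [ 8  8 12 13 98] [428.663 208.694] [ 0.392 -0.152  0.112]
S amber px 246 [124.72  372.939]
change vs s13 in tray region 36.301101449275365
```

The right lever's ball is at (0.350,-0.237), fully thrown, and the left lever is unmoved. Handing in.

```bash
python3 -c "
from plant import r
print(r.close_job())"
```

```text
the job is handed in; nothing more can be done
None
```

The job is handed in with no verdict returned: by my checks, the pair and all three round bottles stand in the tray, set flat in the right berth with its latch fully left and the left lever untouched. I viewed 17 pictures, 3 over the 14 allowed.

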